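Stack the filled chocolate moulds in the cooling rack

ROBOT

A 6-joint arm with a two-finger parallel gripper is mounted at the origin on the work surface. World frame = base frame: x ahead of the robot, y to its left, z up, the work surface at z = 0. Lengths are in mm, angles in rad, forces in N, time in s.
With the tool pointing down it reaches from about 300 to 875 mm from the base axis. Payload 6.4 kg.
Tool frame: the origin (TCP) lies on the centre line of the jaws, within the pads' length; the fingertips stand 8 mm ahead of it and the grasp point (between the pads) lies 11 mm behind it; x points along the fingers, z is the direction in which the jaws open and shut, and the axes are right-handed (so a half turn about x gives the same grasp; the last joint's range is limited). The gripper opens to 88 mm and grips with 3 to 60 N. Pads are 18 mm wide; open, the fingers measure 123 mm over their backs; the gripper's body (75 mm by 187 mm) begins 45 mm behind the grasp point.
Start: joints at [-1.392, 0.181, 1.607, -0, 1.354, -0.206], TCP at [215.857, -532.961, 246.714] pointing down, gripper open.
Joint ranges: [-2.99, 2.99], [-0.89, 2.07], [0.3, 2.58], [-1.14, 4.28], [0, 2.63], [-3.12, 3.12]. Speed limits (rad/s): [2.57, 2.57, 3.01, 3.14, 3.14, 3.14].

INTERFACE

Orientations are given as a unit quaternion [w, x, y, z].
In Python, from plant import sense, capture, camera_params, hand_in gives the robot as it stands.
- The arm moves only by the tool arm_command, never from a script. Its argument "motion" is a list of rows, each a list of 7 numbers: the gripper's target within -1 to 1 (shut at 1, half-way at 0, fully open at -1), then the shift along the tool's x, y, z in mm, then the turn, a rotation vector about the tool's x, y, z in degrees. In form: [[claw, dx, dy, dz, ax, ay, az], ...]. A call has 1 to 5 rows; each row shifts and turns the commanded pose from where the row before left it, along the tool's axes as they then stand; what a row does not reach is not made up. A row lasts 1/12 s, in which the tool goes at most 41.7 mm and 7.16 degrees, less where a joint would pass 70% of its speed; a pose out of reach is approached as far as the arm can. A call with a gripper value outside its range is refused whole. The fingers move at their own pace and stop on an object; "force" is the grip in N (left out, the last holds). Time passes only in rows, so rows that do not move let the fingers close. It gives the time, the measured TCP pose, the force and the opening at its end, in the units of the state.
- sense(): the state, without advancing time (a new reading comes with each control period).
- capture(name): name is "side" or "top" or "wrist"; returns the picture (384x512x3 uint8, blue, green, red); there is no depth.
- camera_params(name): a dict with "vfov" (degrees; the focal length in pixels is half the picture's height over the tangent of half this angle, whatever the lens; pixels are square), "cx", "cy" (the principal point, pixels), "cam_to_world" (4x4, takes a point from camera to world coordinates). Camera axes: x right, y down, z forward; pixel columns grow to the right and rows downward; lengths in mm; the calibration is good to about 2 mm. A picture is of the moment at which its call begins: read the wrist's pose just before it. camera_params takes no time and is no camera call; for the wrist camera it gives the pose at the moment of the call.
- hand_in(): hands the job in, once; it reports no verdict.
The state is a dict: "clock": time; "joint_pos": joint angles; "qd": joint speeds; "joint_efforts": joint torques, N m; "tool_pos": TCP position; "tool_rot": TCP orientation; "force": force on the tool from outside, world axes, zero at the start; "wrist_torque": the same for the moment, N m; "gripper_width": finger opening in mm.
Only numpy, scipy, OpenCV 4.12 (cv2) and the standard library are available. Lean on these libraries where they do the work, as an engineer would, in place of code of your own. Each camera call takes 0.05 s, during which the arm holds its last target.

TASK

Stack the three filled chocolate moulds flat, chocolate side up, in one square pile in the low dark metal rack: the one with two long bars at the bottom, centred between the rack's end plates, then the one with squares, and the one with rounds on top, with their edges flush. Set each one down gently without dropping it, build the pile from the bottom up, and leave the other things on the table where they stand.

Things in the scene. Friction and masses are not known exactly. Their poses are not given: they have to be found in the camera images.
- bars_centre (a point): white plastic chocolate mould filled with set chocolate, a flat rigid plate 160 long x 60 wide x 18 mm thick, about 0.25 kg; its chocolate shows on its top as two long parallel bars (144 x 20 mm). The point is its centre, half-way up; x runs along its length, y across its width, z up (cavity side). Length direction is the same either way round. It lies flat on the table, with the rounds mould lying crosswise on top of it at the start.
- squares_centre (a point): white plastic chocolate mould filled with set chocolate, a flat rigid plate 160 long x 60 wide x 18 mm thick, about 0.25 kg; its chocolate shows on its top as eight squares in two rows of four. The point is its centre, half-way up; x runs along its length, y across its width, z up (cavity side). Length direction is the same either way round. It lies flat on the table.
- rounds_centre (a point): white plastic chocolate mould filled with set chocolate, a flat rigid plate 160 long x 60 wide x 18 mm thick, about 0.25 kg; its chocolate shows on its top as ten round discs in two rows of five. The point is its centre, half-way up; x runs along its length, y across its width, z up (cavity side). Length direction is the same either way round. At the start it lies flat across the bars mould (its underside 18 mm above the table), roughly at right angles to it.
- rack_floor (a point): low fixed dark steel rack: a base plate 196 x 76 mm, 8 mm thick, with an upright plate 76 mm wide and 6 mm thick across each short end, reaching 44 mm above the table; 184 mm free between the end plates, long sides open. The point is the centre of its floor (top of the base plate, 8 mm above the table); x runs along its length from one end plate to the other, y across, z up. The moulds lie in it lengthwise along x.
- bowl: steel bowl, 120 mm across the rim, 70 mm high; bystander. Origin: centre of its underside.
- tin: dark closed tin with a pale lid and label, 86 mm diameter, 110 mm high; bystander. Origin: centre of its underside.
- jug: steel measuring beaker, 90 mm across the rim, 120 mm high; bystander. Origin: centre of its underside.
- pastries: round card, 120 mm diameter, with two chocolate-coated pastries on it, 40 mm high in all; bystander. Origin: centre of its underside.
- jar: small amber glass jar, 60 mm diameter, 85 mm high; bystander. It stands in the near middle of the table. Origin: centre of its underside.
- spatula: steel spatula, 200 mm long along its x, lying at the right of the working area; bystander. Origin: under its middle.
- scraper: steel dough scraper 120 mm along its x, 85 mm wide, 18 mm high, lying at the left of the working area; bystander. Origin: under its blade's centre.
Mind the look-alikes: they are no part of the job. What is shaped like the part that bears squares_centre but blue or red is not meant. What is shaped like the part that bears bars_centre but yellow is not meant.

How it is judged (in metres and radians):
On the way, in this order (a step that is already met when the one before it is completed fails the run):
1. the bars mould lies squarely in the rack, released (x of bars_centre in the frame of rack_floor between -0.008 and 0.008 m and y of bars_centre in the frame of rack_floor between -0.008 and 0.008 m and z of bars_centre in the frame of rack_floor between 0.005 and 0.013 m and angle between the x axis of bars_centre and the x axis of rack_floor, either way round below 0.08 rad and angle between bars_centre's own z axis and vertical below 0.06 rad and contact force between bars and the fingers below 0.1 N), for 0.2 s.
2. the squares mould lies squarely on the bars mould, released (x of bars_centre in the frame of rack_floor between -0.008 and 0.008 m and y of bars_centre in the frame of rack_floor between -0.008 and 0.008 m and z of bars_centre in the frame of rack_floor between 0.005 and 0.013 m and angle between the x axis of bars_centre and the x axis of rack_floor, either way round below 0.08 rad and angle between each of bars_centre, squares_centre's own z axis and vertical below 0.06 rad and horizontal distance between squares_centre and bars_centre below 0.007 m and angle between the x axis of squares_centre and the x axis of bars_centre, either way round below 0.08 rad and z of squares_centre in the frame of rack_floor between 0.023 and 0.031 m and contact force between squares and the fingers below 0.1 N), for 0.2 s.
At the end, for the whole second after the job is handed in: The bars mould lies flat on the rack's floor, within 8 mm of its centre along and across and 0.08 rad of its length; squares mould on it, rounds mould on that, chocolate side up, each centre within 7 mm and each length within 0.08 rad of the one below; all released (all of step 2 and horizontal distance between rounds_centre and squares_centre below 0.007 m and angle between the x axis of rounds_centre and the x axis of squares_centre, either way round below 0.08 rad and angle between rounds_centre's own z axis and vertical below 0.06 rad and z of rounds_centre in the frame of rack_floor between 0.041 and 0.049 m and contact force between each of bars, rounds and the fingers below 0.1 N); the robot touches nothing.
It fails at once if a bystander is moved more than 25 mm or knocked over (distance of any of bowl, tin, jug, pastries, jar, spatula, scraper from where it was at the start of the episode above 0.025 m or angle between any of bowl, tin, jug, pastries, jar, spatula, scraper's own z axis and vertical above 0.35 rad).
It fails at once if a mould is dropped: it moves faster than 0.4 m/s with no finger on it (a fall of about 8 mm) ((contact force between bars and the fingers below 0.1 N and linear speed of bars above 0.4 m/s) or (contact force between squares and the fingers below 0.1 N and linear speed of squares above 0.4 m/s) or (contact force between rounds and the fingers below 0.1 N and linear speed of rounds above 0.4 m/s)).
It also fails if it takes over 72 s, if anything falls off the work surface, if the arm or the gripper's body presses on something with over 40 N, if the wrist force passes 120 N, or if a joint passes its speed limit or range.

## Working session

There is one attempt and no reset: what is moved stays moved. The work goes in short steps, Python scripts to look and compute and a tool call to move; the robot and the scene stay as the last step left them, time stands still between calls to the robot, and variables do not carry over. Pictures are saved under pics/ and viewed, and the job is handed in when it is done.

Besides the shell and the picture viewer there is one more tool, called after "Call:" in YAML: its name, and indented under it one key for each argument. arm_command: Moves the arm, as the interface text tells. Its arguments: {"type":"object","properties":{"motion":{"type":"array","items":{"type":"array","items":{"type":"number"}}},"force":{"type":"number"}},"required":["motion"]}

```bash
ls; mkdir -p pics
python3 - <<'E'
from plant import *
import cv2
print(sense())
for n in("top","side"):
    cv2.imwrite(f"pics/{n}0.png",capture(n)); print(n,camera_params(n))
print(camera_params("wrist"))
E
```

```text
pics
{'clock': 0.0, 'joint_pos': array([-1.39228817e+00,  1.81473448e-01,  1.60797312e+00, -3.60861730e-05,
        1.35381807e+00, -2.06268916e-01]), 'qd': array([ 0.0008002 , -0.00092229, -0.0009161 ,  0.00013137,  0.00032575,
        0.00130394]), 'joint_efforts': array([ 4.65973299e-04, -4.33862221e+01, -3.41850114e+01,  7.02398107e-02,
        3.84018465e-02, -9.70792121e-05]), 'tool_pos': array([ 215.75745809, -532.43312389,  245.86500031]), 'tool_rot': array([ 0.58595737,  0.39558586,  0.58679954, -0.39475572]), 'force': array([ 0.23582729, -0.88934567,  0.24419937]), 'wrist_torque': array([-0.05567979, -0.03085851, -0.03791518]), 'gripper_width': 88.54384666796528}
top {'vfov': 47.5703665607095, 'cx': 248.76466804489942, 'cy': 190.40277026248322, 'cam_to_world': array([[ 4.34761100e-03, -9.83776544e-01,  1.79345503e-01,
         2.05318618e+02],
       [-9.99989328e-01, -3.99684839e-03,  2.31708572e-03,
         1.20404330e+01],
       [-1.56267780e-03, -1.79353663e-01, -9.83783422e-01,
         1.54133355e+03],
       [ 0.00000000e+00,  0.00000000e+00,  0.00000000e+00,
     
[... 201 characters left out ...]
0e+02],
       [-6.68025386e-01,  5.02748602e-01, -5.48621843e-01,
         7.85159778e+02],
       [ 2.05594212e-03, -7.36007962e-01, -6.76969758e-01,
         1.03843192e+03],
       [ 0.00000000e+00,  0.00000000e+00,  0.00000000e+00,
         1.00000000e+00]])}
{'vfov': 63.09858858276896, 'cx': 257.316949560417, 'cy': 191.04910830165082, 'cam_to_world': array([[ 3.74791392e-01, -8.84127601e-01, -2.79015765e-01,
         2.87298707e+02],
       [-9.27106195e-01, -3.58177027e-01, -1.10378084e-01,
        -5.02858595e+02],
       [-2.34872653e-03,  3.00046000e-01, -9.53921842e-01,
         3.83412299e+02],
       [ 0.00000000e+00,  0.00000000e+00,  0.00000000e+00,
         1.00000000e+00]])}
```

View pics/top0.png

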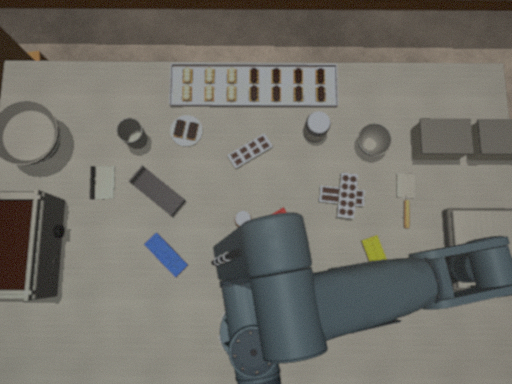

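View pics/side0.png

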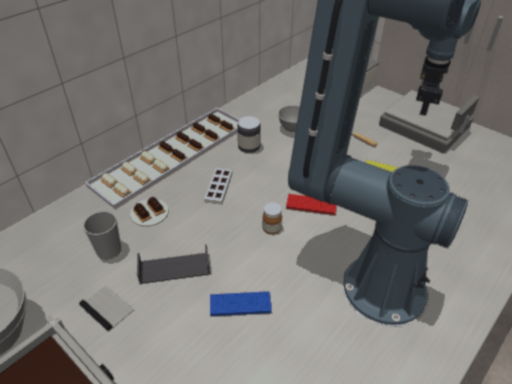

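```bash
cat > h.py <<'E'
import numpy as np, cv2
from scipy.spatial.transform import Rotation as R
from plant import *
def px2w(P,u,v,z):
    f=192/np.tan(np.radians(P['vfov']/2)); T=P['cam_to_world']
    d=T[:3,:3]@np.array([(u-P['cx'])/f,(v-P['cy'])/f,1.]); o=T[:3,3]
    return (o+d*(z-o[2])/d[2])
def w2px(P,p):
    f=192/np.tan(np.radians(P['vfov']/2)); T=P['cam_to_world']
    c=T[:3,:3].T@(np.asarray(p,float)-T[:3,3]); return c[:2]/c[2]*f+[P['cx'],P['cy']]
def q(s): w,x,y,z=s['tool_rot']; return R.from_quat([x,y,z,w])
E
python3 - <<'E'
from h import *
im=cv2.imread("pics/top0.png")
a=cv2.resize(im[100:280,100:300],None,fx=4,fy=4,interpolation=cv2.INTER_CUBIC)[:600]
b=cv2.resize(im[100:250,280,None] if 0 else im[120:270,290:430],None,fx=4,fy=4,interpolation=cv2.INTER_CUBIC)
cv2.imwrite("pics/ca.png",a);cv2.imwrite("pics/cb.png",b)
P=camera_params("top")
for n,(u,v),z in [("rack",(158,191),44),("squares",(250,151),18),("rounds",(348,196),36),("jar",(242,218),85),("tin",(318,122),110),("bowl",(374,141),70)]:
    print(n,px2w(P,u,v,z).round(1))
s=sense();print(q(s).as_matrix().round(3))
E
```

```text
rack [474.9 332.7  44. ]
squares [627.8  11.8  18. ]
rounds [ 461.2 -332.1   36. ]
jar [376.5  37.8  85. ]
tin [ 706.2 -221.5  110. ]
bowl [ 651.3 -422.6   70. ]
[[-0.     0.927  0.375]
 [ 0.001  0.375 -0.927]
 [-1.     0.    -0.001]]
```

View pics/ca.png

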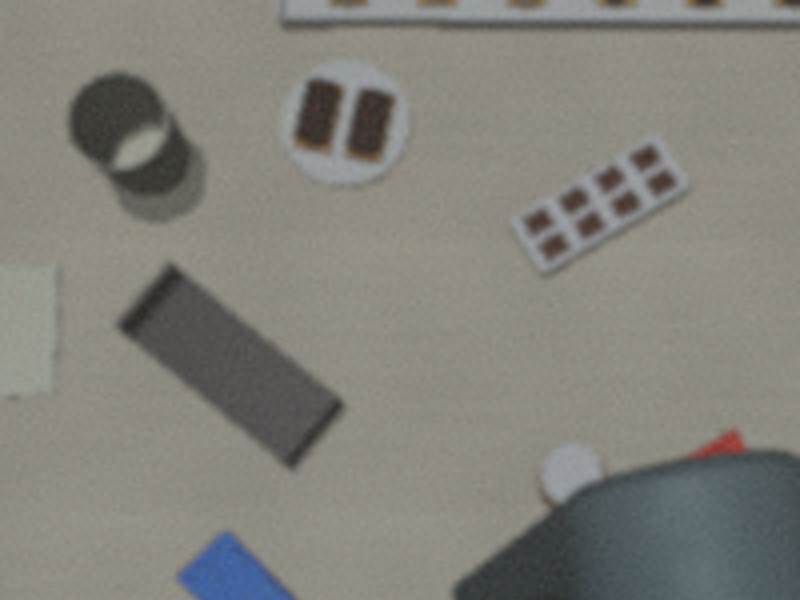

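View pics/cb.png

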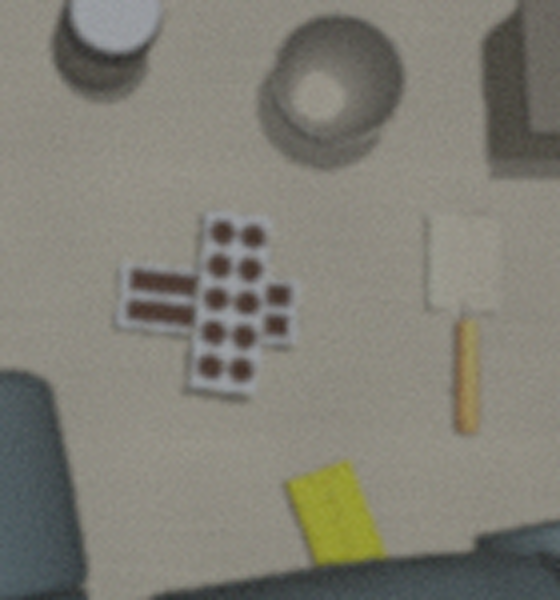

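```bash
cat >> h.py <<'E'
def fit(P,corners,z):
    w=np.array([px2w(P,u,v,z)[:2] for u,v in corners]); c=w.mean(0)
    e=np.linalg.norm(np.roll(w,-1,0)-w,axis=1)
    a=(w[1]-w[0])+(w[2]-w[3]); b=(w[2]-w[1])+(w[3]-w[0])
    l=a if np.linalg.norm(a)>np.linalg.norm(b) else b
    yaw=np.degrees(np.arctan2(l[1],l[0]))%180
    print("centre",c.round(1),"yaw",yaw.round(1),"edges",e.round(1)); return c,yaw
def plan(x,y,z,yaw,cmd=None):
    """yaw= wanted direction (deg) of mould length = tool y (mod 180). prints shift in current tool axes, turn about tool x"""
    s=sense(); M=q(s).as_matrix(); p=s['tool_pos'] 
    d=M.T@(np.array([x,y,z])-p); ty=np.degrees(np.arctan2(M[1,1],M[0,1]))
    dy=(yaw-ty+90)%180-90
    print("clock",round(s['clock'],2),"pos",p.round(1),"toolyaw",ty.round(2),"shift",d.round(1),"turn about x: ",(-dy).round(2),"j6",s['joint_pos'].round(2), "down",M[:,0].round(4))
E
python3 - <<'E'
from h import *
P=camera_params("top")
def C(l,o): return [((x+.5)/4-.5+o[0],(y+.5)/4-.5+o[1]) for x,y in l]
print("squares");fit(P,C([(510,222),(655,135),(690,188),(547,275)],(100,100)),18)
print("rounds");fit(P,C([(206,212),(270,218),(253,397),(187,390)],(290,120)),36)
print("bars");fit(P,C([(120,264),(298,280),(293,348),(115,328)],(290,120)),18)
# rack: floor corners approx
print("rack top of plates");fit(P,C([(174,263),(344,403),(293,469),(119,326)],(100,100)),30)
print("jug");print(px2w(P,100+117/4,100+122/4,120))
plan(461,-332,247,90)
plan(461,-332,247,0)
E
```

```text
squares
centre [628.5  12.4] yaw 122.2 edges [154.6  59.  152.2  59.5]
rounds
centre [ 463.1 -328.3] yaw 172.3 edges [ 56.6 160.4  57.3 159.8]
bars
centre [ 464.7 -312.3] yaw 84.4 edges [158.4  61.4 157.5  58. ]
rack top of plates
centre [478.2 337.1] yaw 51.2 edges [199.9  72.4 203.   73.6]
jug
[670.00396609 423.03192075 120.        ]
clock 0.1 pos [ 215.8 -532.5  245.9] toolyaw 22.05 shift [ -0.8 302.6 -93.8] turn about x:  -67.95 j6 [-1.39  0.18  1.61  0.    1.35 -0.21] down [-3.0e-04  1.5e-03 -1.0e+00]
clock 0.1 pos [ 215.8 -532.5  245.9] toolyaw 22.05 shift [ -0.8 302.6 -93.8] turn about x:  22.05 j6 [-1.39  0.18  1.61  0.    1.35 -0.21] down [-3.0e-04  1.5e-03 -1.0e+00]
```

Call:
arm_command:
  motion:
    - [-1,0,30,-9,0,0,0]
    - [-1,0,30,-9,0,0,0]
    - [-1,0,30,-9,0,0,0]
    - [-1,0,30,-9,0,0,0]
    - [-1,0,30,-9,0,0,0]
  force: 25

```text
clock: 0.52
tool_pos: [338.8, -433.7, 246.3]
tool_rot: [0.586, 0.395, 0.587, -0.395]
force: [0.6, -1.0, 0.4]
gripper_width: 88.1
```

Call:
arm_command:
  motion:
    - [-1,0,30,-9,0,0,0]
    - [-1,0,30,-9,0,0,0]
    - [-1,0,30,-10,0,0,0]
    - [-1,0,30,-10,0,0,0]
    - [-1,0,30,-10,0,0,0]

```text
clock: 0.93
tool_pos: [459.9, -332.8, 246.3]
tool_rot: [0.586, 0.395, 0.587, -0.395]
force: [1.0, 0.1, -0.6]
gripper_width: 88.1
```

Call:
arm_command:
  motion:
    - [-1,0,0,0,6,0,0]
    - [-1,0,0,0,6,0,0]
    - [-1,0,0,0,6,0,0]
    - [-1,0,0,0,6,0,0]
    - [-1,0,0,0,6,0,0]

```text
clock: 1.35
tool_pos: [458.9, -333.7, 246.2]
tool_rot: [-0.462, -0.535, -0.463, 0.535]
force: [-0.7, 1.6, -0.4]
gripper_width: 88.6
```

Run:
```python
from h import *
plan(463,-328.3,100,172.3)
P=camera_params("wrist");im=capture("wrist")
np.save("pics/Pw1.npy",P,allow_pickle=True)
cv2.imwrite("pics/w1.png",im)
P=camera_params("top");cv2.imwrite("pics/top1.png",capture("top"))
```

```text
clock 1.35 pos [ 458.9 -333.7  246.2] toolyaw -8.23 shift [146.2   3.4  -5.9] turn about x:  -0.53 j6 [-0.84  0.17  1.63 -0.    1.35  0.88] down [-7.e-04  8.e-04 -1.e+00]
```

View pics/w1.png

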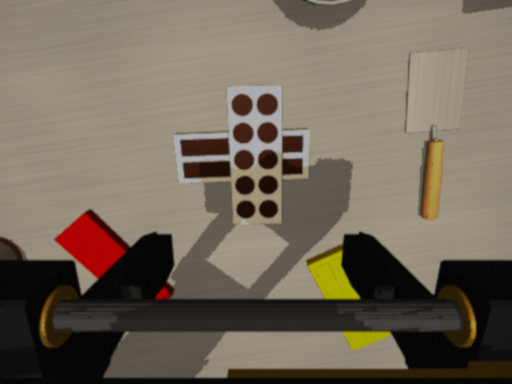

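View pics/top1.png

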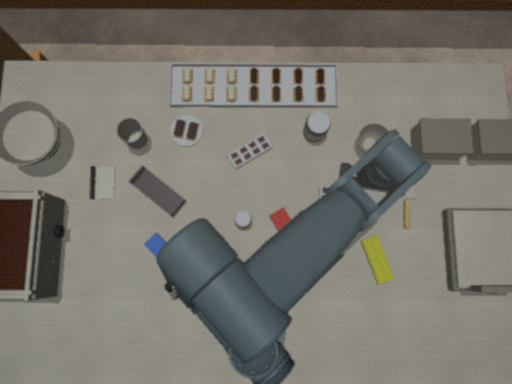

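```bash
cat >> h.py <<'E'
def crop(im,x0,y0,x1,y1,k,name):
    a=cv2.resize(im[y0:y1,x0:x1],None,fx=k,fy=k,interpolation=cv2.INTER_CUBIC)
    cv2.imwrite(name,a)
def un(l,o,k): return [((x+.5)/k-.5+o[0],(y+.5)/k-.5+o[1]) for x,y in l]
E
python3 - <<'E'
from h import *
crop(cv2.imread("pics/w1.png"),165,75,325,235,4-.25,"pics/w1c.png")
E
```

```text
(no output)
```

View pics/w1c.png

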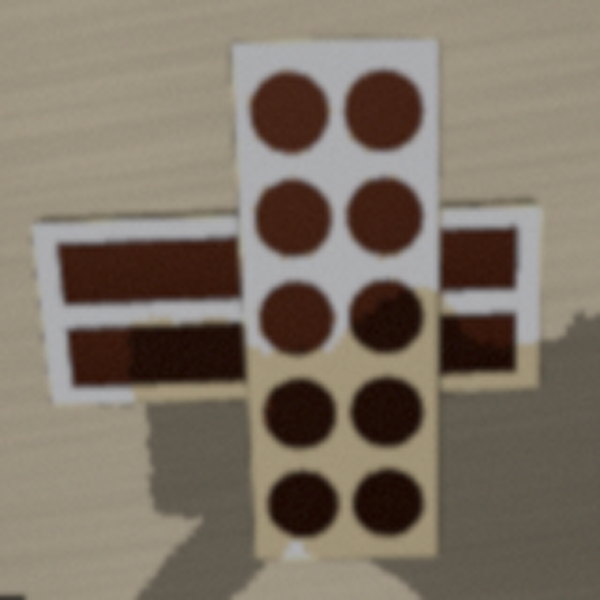

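Run:
```python
from h import *
P=np.load("pics/Pw1.npy",allow_pickle=True).item()
c,y=fit(P,un([(233,43),(438,39),(437,556),(255,557)],(165,75),3.75),36)
fit(P,un([(33,222),(543,205),(537,387),(56,404)],(165,75),3.75),18)
print("red corner",px2w(P,56,238,18),px2w(P,90,212,18),px2w(P,172,295,18))
plan(c[0],c[1],60,y)
```

```text
centre [ 464.6 -331.6] yaw 172.8 edges [ 57.6 157.3  58.5 156.6]
centre [ 466.2 -315.9] yaw 83.7 edges [157.5  58.  155.8  58.6]
red corner [395.41276395 -61.33168528  18.        ] [ 423.84067941 -115.63762227   18.        ] [ 289.89798107 -189.98918888   18.        ]
clock 1.45 pos [ 458.9 -333.9  246.2] toolyaw -8.0 shift [186.2   5.5  -2.9] turn about x:  -0.8 j6 [-0.84  0.17  1.63  0.    1.35  0.87] down [-6.e-04  7.e-04 -1.e+00]
```

Call:
arm_command:
  motion:
    - [-1,32,5.5,-3,-0.8,0,0]
    - [-1,36,0,0,0,0,0]
    - [-1,36,0,0,0,0,0]
    - [-1,36,0,0,0,0,0]
    - [-1,36,0,0,0,0,0]

```text
clock: 1.87
tool_pos: [464.7, -331.7, 69.1]
tool_rot: [0.469, 0.529, 0.469, -0.529]
force: [0.4, -0.8, -0.7]
gripper_width: 88.0
```

Run:
```python
from h import *
plan(464.6,-331.6,30,172.8)
cv2.imwrite("pics/w2.png",capture("wrist"));
```

```text
clock 1.87 pos [ 464.7 -331.7   69.1] toolyaw -6.93 shift [39.1 -0.1 -0.1] turn about x:  0.27 j6 [-0.83  0.39  1.74  0.    1.01  0.86] down [ 2.e-04 -1.e-04 -1.e+00]
```

View pics/w2.png

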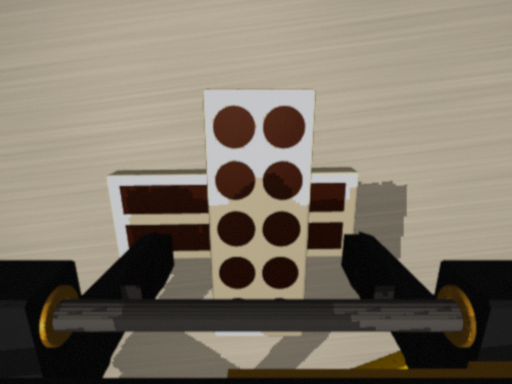

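Call:
arm_command:
  motion:
    - [-1,20,0,0,0,0,0]
    - [-1,19,0,0,0,0,0]
    - [-1,0,0,0,0,0,0]
    - [1,0,0,0,0,0,0]
    - [1,0,0,0,0,0,0]
  force: 25

```text
clock: 2.33
tool_pos: [465.5, -332.7, 33.3]
tool_rot: [0.469, 0.53, 0.468, -0.53]
force: [-0.4, -0.1, 1.0]
gripper_width: 77.1
```

Call:
arm_command:
  motion:
    - [1,0,0,0,0,0,0]
    - [1,0,0,0,0,0,0]
    - [1,0,0,0,0,0,0]

```text
clock: 2.58
tool_pos: [465.6, -332.6, 33.2]
tool_rot: [0.469, 0.53, 0.467, -0.53]
force: [-1.7, 0.2, 5.0]
gripper_width: 60.0
```

Call:
arm_command:
  motion:
    - [1,-4,0,0,0,0,0]
    - [1,-10,0,0,0,0,0]
    - [1,-20,0,0,0,0,0]
    - [1,-20,0,0,0,0,0]
    - [1,0,0,0,0,0,0]

```text
clock: 3.0
tool_pos: [466.8, -333.9, 90.1]
tool_rot: [0.47, 0.53, 0.466, -0.53]
force: [0.5, -0.4, -1.9]
gripper_width: 59.6
```

Run:
```python
from h import *
plan(560,-120,90,172.8)
cv2.imwrite("pics/w3.png",capture("wrist"));
```

```text
clock 3.0 pos [ 466.8 -333.9   90.1] toolyaw -7.14 shift [  -0.5   65.9 -223.8] turn about x:  0.06 j6 [-0.83  0.36  1.73  0.    1.04  0.87] down [ 0.0046 -0.0049 -1.    ]
```

View pics/w3.png

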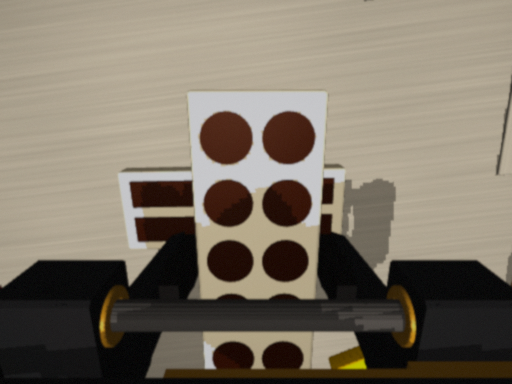

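Call:
arm_command:
  motion:
    - [1,0,5,-20,0,0,0]
    - [1,0,9,-38,0,0,0]
    - [1,0,9,-38,0,0,0]
    - [1,0,9,-38,0,0,0]
    - [1,0,9,-38,0,0,0]

```text
clock: 3.47
tool_pos: [526.3, -164.4, 84.4]
tool_rot: [-0.467, -0.53, -0.468, 0.531]
force: [1.1, -0.8, -2.1]
gripper_width: 59.6
```

Call:
arm_command:
  motion:
    - [1,0,7,-28,0,0,0]
    - [1,0,4,-12,0,0,0]
    - [1,20,0,0,0,0,0]
    - [1,20,0,0,0,0,0]
    - [1,10,0,0,0,0,0]

```text
clock: 3.88
tool_pos: [541.1, -127.2, 32.8]
tool_rot: [-0.467, -0.529, -0.469, 0.531]
force: [-0.4, -0.2, -3.1]
gripper_width: 59.8
```

Call:
arm_command:
  motion:
    - [1,5,0,0,0,0,0]
    - [1,0,0,0,0,0,0]
    - [1,0,0,0,0,0,0]

```text
clock: 4.13
tool_pos: [542.8, -128.6, 30.7]
tool_rot: [-0.468, -0.53, -0.468, 0.53]
force: [1.2, 0.5, -3.4]
gripper_width: 59.5
```

Run:
```python
from h import *
plan(545,-130,16,172.8)
cv2.imwrite("pics/w4.png",capture("wrist"));cv2.imwrite("pics/s4.png",capture("side"));
```

```text
clock 4.13 pos [ 542.8 -128.6   30.7] toolyaw -7.2 shift [14.7  2.4  1.1] turn about x:  0.0 j6 [-0.45  0.43  1.78 -0.    0.93  1.25] down [-3.e-04  1.e-04 -1.e+00]
```

View pics/w4.png

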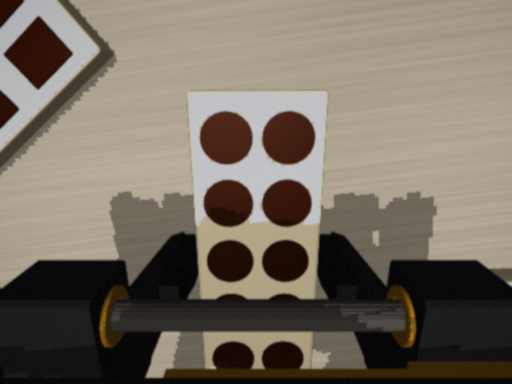

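View pics/s4.png

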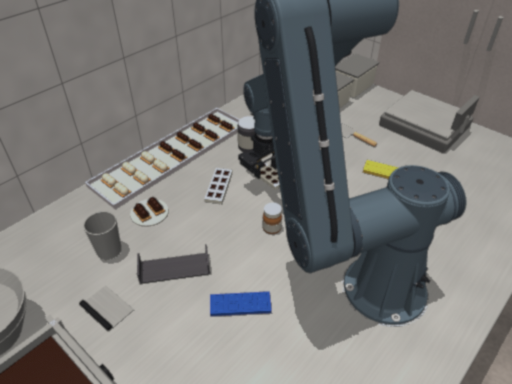

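Call:
arm_command:
  motion:
    - [1,6,0,0,0,0,0]
    - [1,5,0,0,0,0,0]
    - [1,1,0,0,0,0,0]
    - [1,1,0,0,0,0,0]
    - [1,0,0,0,0,0,0]

```text
clock: 4.65
tool_pos: [542.6, -127.9, 17.4]
tool_rot: [-0.468, -0.53, -0.468, 0.53]
force: [0.1, -0.2, -3.8]
gripper_width: 59.3
```

Call:
arm_command:
  motion:
    - [1,1,0,0,0,0,0]
    - [1,0,0,0,0,0,0]

```text
clock: 4.82
tool_pos: [542.9, -128.0, 16.7]
tool_rot: [0.468, 0.53, 0.468, -0.53]
force: [0.9, 0.1, -3.1]
gripper_width: 59.7
```

Call:
arm_command:
  motion:
    - [1,1,0,0,0,0,0]
    - [1,0.7,0,0,0,0,0]
    - [1,0,0,0,0,0,0]

```text
clock: 5.07
tool_pos: [543.0, -128.1, 15.2]
tool_rot: [0.468, 0.53, 0.468, -0.53]
force: [-0.6, 0.3, 0.4]
gripper_width: 59.7
```

Call:
arm_command:
  motion:
    - [1,0.3,0,0,0,0,0]
    - [-1,0,0,0,0,0,0]
    - [-1,0,0,0,0,0,0]
    - [-1,0,0,0,0,0,0]
    - [-1,0,0,0,0,0,0]

```text
clock: 5.48
tool_pos: [543.0, -128.2, 14.8]
tool_rot: [0.468, 0.53, 0.468, -0.53]
force: [-0.2, -1.2, -0.4]
gripper_width: 84.1
```

Call:
arm_command:
  motion:
    - [-1,-20,0,0,0,0,0]
    - [-1,-40,0,0,0,0,0]
    - [-1,-40,0,0,0,0,0]
    - [-1,-40,0,0,0,0,0]
    - [-1,-40,0,0,0,0,0]

```text
clock: 5.9
tool_pos: [542.5, -127.9, 196.5]
tool_rot: [-0.468, -0.53, -0.468, 0.53]
force: [1.3, 0.1, -0.6]
gripper_width: 88.4
```

Run:
```python
from h import *
plan(466,-316,120,83.7)
P=camera_params("wrist");cv2.imwrite("pics/w5.png",capture("wrist"));np.save("pics/Pw5.npy",P,allow_pickle=True)
```

```text
clock 5.9 pos [ 542.5 -127.9  196.5] toolyaw -7.16 shift [ 76.5 -52.5 196.1] turn about x:  89.14 j6 [-0.44  0.19  1.7  -0.    1.25  1.25] down [-2.e-04  1.e-04 -1.e+00]
```

View pics/w5.png

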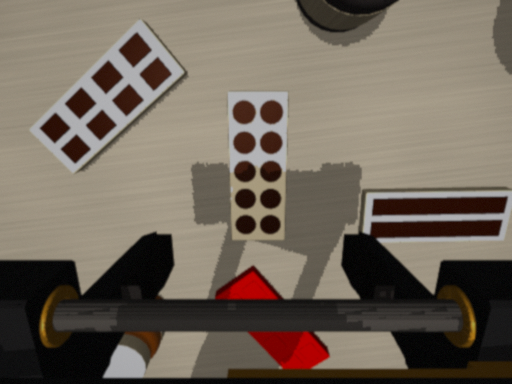

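Call:
arm_command:
  motion:
    - [-1,0,-9,33,0,0,0]
    - [-1,0,-9,33,0,0,0]
    - [-1,0,-9,33,0,0,0]
    - [-1,0,-9,33,0,0,0]
    - [-1,0,-9,33,0,0,0]

```text
clock: 6.37
tool_pos: [477.0, -287.4, 194.7]
tool_rot: [0.468, 0.53, 0.468, -0.53]
force: [-0.5, -0.4, -0.2]
gripper_width: 88.0
```

Call:
arm_command:
  motion:
    - [-1,0,-8,31,0,0,0]
    - [-1,0,0,0,-7,0,0]
    - [-1,0,0,0,-7,0,0]
    - [-1,0,0,0,-7,0,0]
    - [-1,0,0,0,-7,0,0]

```text
clock: 6.78
tool_pos: [465.6, -316.4, 194.4]
tool_rot: [0.583, 0.4, 0.583, -0.4]
force: [0.2, -0.6, -0.1]
gripper_width: 88.4
```

Call:
arm_command:
  motion:
    - [-1,0,0,0,-7,0,0]
    - [-1,0,0,0,-7,0,0]
    - [-1,0,0,0,-7,0,0]
    - [-1,0,0,0,-7,0,0]
    - [-1,0,0,0,-7,0,0]

```text
clock: 7.2
tool_pos: [465.8, -316.0, 194.4]
tool_rot: [0.677, 0.206, 0.677, -0.206]
force: [0.3, 0.7, -0.2]
gripper_width: 88.1
```

Call:
arm_command:
  motion:
    - [-1,0,0,0,-7,0,0]
    - [-1,0,0,0,-7,0,0]
    - [-1,0,0,0,-7,0,0]
    - [-1,0,0,0,-7,0,0]
    - [-1,0,0,0,0,0,0]

```text
clock: 7.62
tool_pos: [465.8, -315.9, 194.4]
tool_rot: [0.706, 0.036, 0.706, -0.036]
force: [1.0, 0.0, 0.5]
gripper_width: 88.1
```

Run:
```python
from h import *
plan(466,-316,120,83.7)
P=camera_params("wrist");im=capture("wrist");cv2.imwrite("pics/w6.png",im);np.save("pics/Pw6.npy",P,allow_pickle=True)
cv2.imwrite("pics/w6b.png",cv2.resize(im,(800,600),interpolation=cv2.INTER_CUBIC))
```

```text
clock 7.62 pos [ 465.8 -315.9  194.4] toolyaw 84.1 shift [74.4 -0.1  0.2] turn about x:  0.4 j6 [-0.81  0.21  1.69 -0.    1.25 -0.7 ] down [-1.e-04  1.e-04 -1.e+00]
```

View pics/w6b.png

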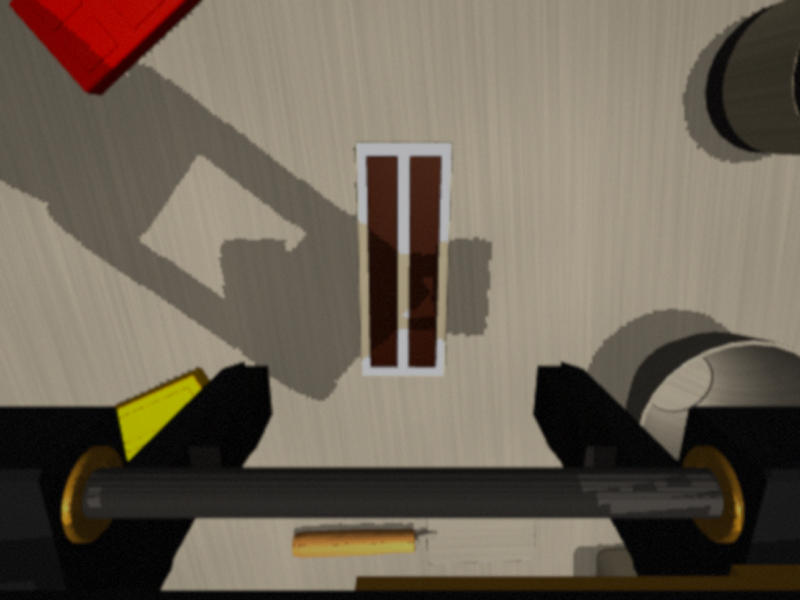

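Run:
```python
from h import *
P=np.load("pics/Pw6.npy",allow_pickle=True).item()
k=800/512
c,y=fit(P,un([(356,144),(451,144),(443,375),(364,375)],(0,0),k),18)
plan(c[0],c[1],11.5,y)
P=np.load("pics/Pw5.npy",allow_pickle=True).item()
print("squares");fit(P,[(139,20),(186,72),(75,172),(31,130)],18)
print("rounds");fit(P,[(229,92),(288,92),(284,240),(232,240)],18)
```

```text
centre [ 465.8 -314.7] yaw 84.1 edges [ 58.2 155.9  55.9 155.9]
clock 7.67 pos [ 465.8 -315.9  194.5] toolyaw 83.71 shift [183.    1.2  -0.2] turn about x:  -0.39 j6 [-0.81  0.21  1.69  0.    1.25 -0.7 ] down [-0.e+00  1.e-04 -1.e+00]
squares
centre [629.2  10.7] yaw 121.8 edges [ 59.1 156.2  56.4 154.4]
rounds
centre [ 541.4 -127.9] yaw 172.7 edges [ 56.8 157.2  58.  157.3]
```

Call:
arm_command:
  motion:
    - [-1,36,1,0,0,0,0]
    - [-1,36,0,0,0,0,0]
    - [-1,36,0,0,0,0,0]
    - [-1,36,0,0,0,0,0]
    - [-1,20,0,0,0,0,0]

```text
clock: 8.08
tool_pos: [464.2, -313.2, 26.7]
tool_rot: [0.705, 0.041, 0.707, -0.038]
force: [-0.8, 0.9, -1.3]
gripper_width: 88.1
```

Call:
arm_command:
  motion:
    - [-1,12,0,0,0,0,0]
    - [-1,3,0,0,0,0,0]
    - [-1,2,0,0,0,0,0]
    - [-1,0,0,0,0,0,0]

```text
clock: 8.42
tool_pos: [466.8, -315.7, 14.8]
tool_rot: [0.707, 0.038, 0.706, -0.039]
force: [-0.1, 0.1, 1.1]
gripper_width: 88.1
```

Run:
```python
from h import *
plan(465.8,-314.7,11.5,83.9)
cv2.imwrite("pics/w7.png",capture("wrist"))
```

```text
clock 8.42 pos [ 466.8 -315.7   14.8] toolyaw 83.79 shift [ 3.3  0.9 -1.1] turn about x:  -0.11 j6 [-0.81  0.47  1.77  0.    0.9  -0.7 ] down [ 0.0014 -0.0014 -1.    ]
```

View pics/w7.png

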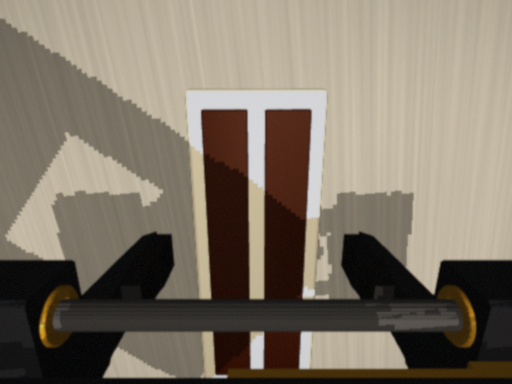

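Call:
arm_command:
  motion:
    - [-1,2,0,0,0,0,0]
    - [-1,0,0,0,0,0,0]
    - [1,0,0,0,0,0,0]
    - [1,0,0,0,0,0,0]
    - [1,0,0,0,0,0,0]

```text
clock: 8.88
tool_pos: [466.1, -315.1, 12.1]
tool_rot: [0.706, 0.038, 0.706, -0.038]
force: [-0.4, 0.7, -0.2]
gripper_width: 70.1
```

Call:
arm_command:
  motion:
    - [1,0,0,0,0,0,0]
    - [1,0,0,0,0,0,0]
    - [1,0,0,0,0,0,0]

```text
clock: 9.13
tool_pos: [466.1, -315.0, 11.8]
tool_rot: [0.706, 0.038, 0.706, -0.038]
force: [0.5, 0.7, 2.1]
gripper_width: 59.7
```

Call:
arm_command:
  motion:
    - [1,-4,0,0,0,0,0]
    - [1,-12,0,0,0,0,0]
    - [1,-30,0,0,0,0,0]
    - [1,-35,0,0,0,0,0]
    - [1,-35,0,0,0,0,0]

```text
clock: 9.55
tool_pos: [465.2, -314.2, 128.8]
tool_rot: [0.705, 0.039, 0.707, -0.037]
force: [0.8, -1.3, -3.1]
gripper_width: 59.9
```

Call:
arm_command:
  motion:
    - [1,-30,0,0,0,0,0]
    - [1,0,0,0,0,0,0]
    - [1,0,0,0,0,0,0]

```text
clock: 9.8
tool_pos: [466.9, -315.8, 160.2]
tool_rot: [0.707, 0.037, 0.705, -0.039]
force: [-0.3, 0.1, -3.4]
gripper_width: 59.9
```

Run:
```python
from h import *
plan(478,337,160,51.2)
s=sense();M=q(s).as_matrix()
for X in [(478,337,160)]: print(s['force'],s['gripper_width'])
P=camera_params("wrist");cv2.imwrite("pics/w8.png",capture("wrist"));np.save("pics/Pw8.npy",P,allow_pickle=True)
```

```text
clock 9.8 pos [ 466.9 -315.8  160.2] toolyaw 83.85 shift [ -2.  650.3 -58.9] turn about x:  32.65 j6 [-0.81  0.25  1.72 -0.    1.18 -0.7 ] down [ 0.0033 -0.0035 -1.    ]
[-0.2783892   0.13198706 -3.42827029] 59.87086705430583
```

View pics/w8.png

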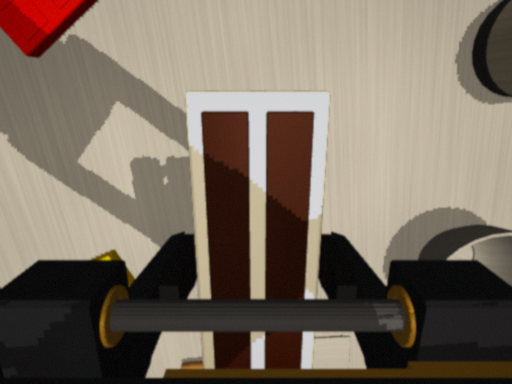

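Run:
```python
from h import *
plan(557,195,200,51.2)
```

```text
clock 9.85 pos [ 465.8 -314.7  157.9] toolyaw 83.85 shift [-42.2 516.5  36.1] turn about x:  32.65 j6 [-0.81  0.25  1.72 -0.    1.18 -0.7 ] down [ 3.e-04 -3.e-04 -1.e+00]
```

Call:
arm_command:
  motion:
    - [1,-10,20,2,0,0,0]
    - [1,-10,35,2,0,0,0]
    - [1,-11,36,3,0,0,0]
    - [1,-11,36,3,0,0,0]
    - [1,0,36,3,0,0,0]

```text
clock: 10.27
tool_pos: [496.0, -152.7, 199.3]
tool_rot: [0.706, 0.038, 0.706, -0.038]
force: [1.3, 0.2, -1.7]
gripper_width: 59.9
```

Call:
arm_command:
  motion:
    - [1,0,36,3,0,0,0]
    - [1,0,36,3,0,0,0]
    - [1,0,36,3,0,0,0]
    - [1,0,36,3,0,0,0]
    - [1,0,36,3,0,0,0]

```text
clock: 10.68
tool_pos: [528.9, 25.1, 197.0]
tool_rot: [0.704, 0.038, 0.708, -0.038]
force: [0.0, -1.0, -2.9]
gripper_width: 60.0
```

Call:
arm_command:
  motion:
    - [1,0,36,3,0,0,0]
    - [1,0,36,3,0,0,0]
    - [1,0,36,2,0,0,0]
    - [1,0,36,0,0,0,0]
    - [1,0,28,0,0,0,0]

```text
clock: 11.1
tool_pos: [555.2, 195.7, 196.6]
tool_rot: [0.704, 0.037, 0.708, -0.038]
force: [-0.3, 0.4, -3.6]
gripper_width: 59.4
```

Call:
arm_command:
  motion:
    - [1,0,0,0,6.5,0,0]
    - [1,0,0,0,6.5,0,0]
    - [1,0,0,0,6.5,0,0]
    - [1,0,0,0,6.5,0,0]
    - [1,0,0,0,6.5,0,0]

```text
clock: 11.52
tool_pos: [555.1, 193.1, 196.4]
tool_rot: [0.665, 0.235, 0.668, -0.237]
force: [-0.3, -1.1, -3.1]
gripper_width: 60.0
```

Call:
arm_command:
  motion:
    - [1,0,0,0,0,0,0]
    - [1,0,0,0,0,0,0]
    - [1,0,0,0,0,0,0]

```text
clock: 11.77
tool_pos: [556.1, 193.0, 198.2]
tool_rot: [0.667, 0.233, 0.669, -0.233]
force: [-0.5, -0.3, -3.0]
gripper_width: 59.6
```

Run:
```python
from h import *
plan(478,337,100,51.2)
P=camera_params("wrist");im=capture("wrist");cv2.imwrite("pics/w9.png",im);np.save("pics/Pw9.npy",P,allow_pickle=True)
cv2.imwrite("pics/w9b.png",cv2.resize(im,(800,600),interpolation=cv2.INTER_CUBIC))
print(sense()['force'])
```

```text
clock 11.77 pos [556.1 193.  198.2] toolyaw 51.53 shift [  98.3   64.3 -150.6] turn about x:  0.33 j6 [0.13 0.26 1.62 0.   1.27 0.8 ] down [-2.8e-03 -4.0e-04 -1.0e+00]
[ 0.42804757 -0.76328911 -3.50458953]
```

View pics/w9b.png

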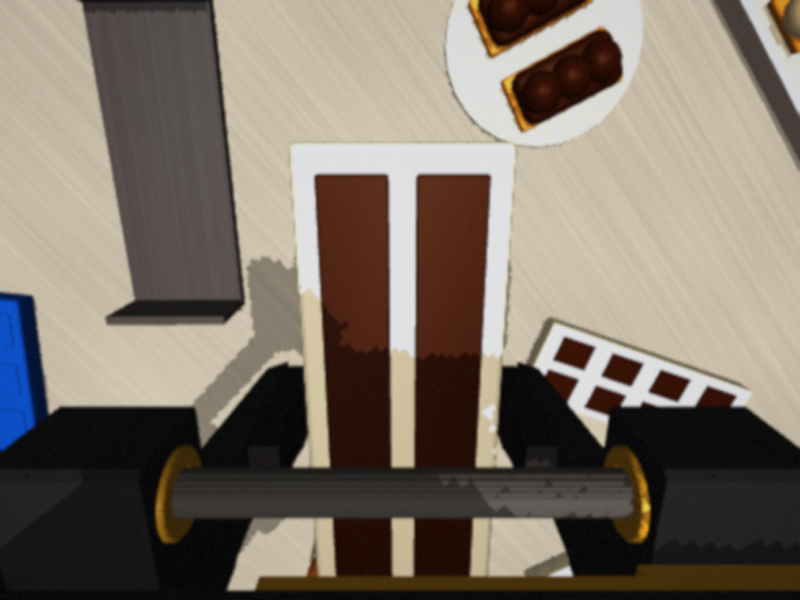

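Run:
```python
from h import *
im=cv2.imread("pics/w9.png"); im=cv2.convertScaleAbs(im,alpha=1.6,beta=10)
crop(im,45,0,165,60,6.6,"pics/w9c.png"); crop(im,60,170,170,220,7,"pics/w9d.png")
```

```text
(no output)
```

View pics/w9c.png

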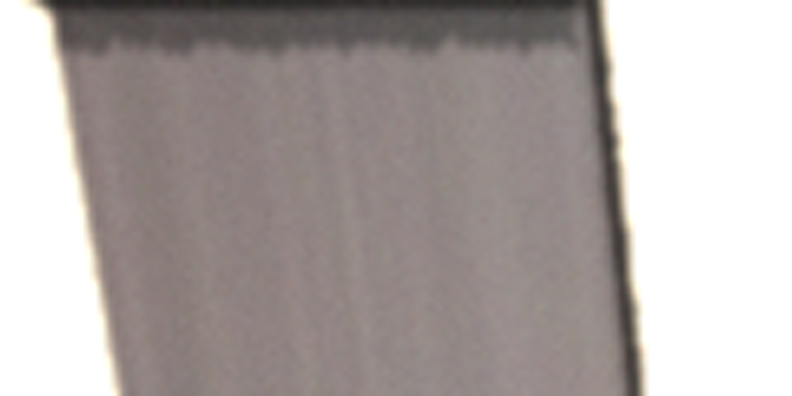

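View pics/w9d.png

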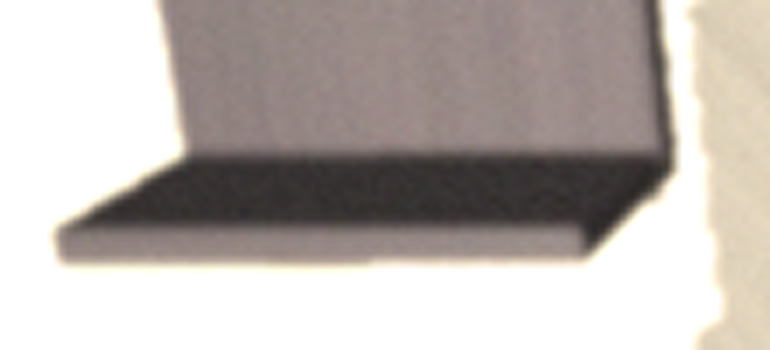

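Run:
```python
from h import *
P=np.load("pics/Pw9.npy",allow_pickle=True).item()
far=un([(52,6),(588,6)],(45,0),6.6); near=un([(660,157),(188,157)],(60,170),7)
print("rack floor");fit(P,far+near,8)
n=[px2w(P,*p,44) for p in un([(60,228),(583,226)],(60,170),7)]
print("near plate top inner mid",np.mean(n,0).round(1),n[1]-n[0])
nf=[px2w(P,*p,8) for p in near]; print("near floor mid",np.mean(nf,0).round(1))
# held mould
k=800/512
s=sense(); zt=s['tool_pos'][2]-11.8+18
e=[px2w(P,*p,zt) for p in un([(291,144),(515,144)],(0,0),k)]
M=q(s).as_matrix(); print("mould far edge rel tool (y,z):",[ (M.T@(x-s['tool_pos'])).round(1) for x in e], "zt",zt)
```

```text
rack floor
centre [477.7 339.8] yaw 51.6 edges [ 74.9 185.3  74.3 185.4]
near plate top inner mid [421.4 267.5  44. ] [ 58.21183535 -45.84883692   0.        ]
near floor mid [420.1 267.1   8. ]
mould far edge rel tool (y,z): [array([ -6.3,  78. , -29.7]), array([-6.3, 78. , 27.4])] zt 204.80185321330495
```

Call:
arm_command:
  motion:
    - [1,0,13,-20,0,0,0]
    - [1,0,15,-36,0,0,0]
    - [1,0,15,-36,0,0,0]
    - [1,0,15,-36,0,0,0]
    - [1,0,8,-22,0,0,0]

```text
clock: 12.23
tool_pos: [478.9, 341.2, 199.5]
tool_rot: [0.667, 0.233, 0.668, -0.233]
force: [1.0, -0.7, -2.9]
gripper_width: 59.4
```

Call:
arm_command:
  motion:
    - [1,20,0,0,0,0,0]
    - [1,30,0,0,0,0,0]
    - [1,30,0,0,0,0,0]
    - [1,20,0,0,0,0,0]
    - [1,0,0,0,0,0,0]

```text
clock: 12.65
tool_pos: [477.4, 336.9, 94.5]
tool_rot: [0.665, 0.231, 0.67, -0.236]
force: [-1.1, -0.7, -3.3]
gripper_width: 59.8
```

Call:
arm_command:
  motion:
    - [1,0,0,0,0,0,0]
    - [1,0,0,0,0,0,0]

```text
clock: 12.82
tool_pos: [482.0, 338.8, 101.1]
tool_rot: [0.668, 0.234, 0.667, -0.233]
force: [0.7, -0.5, -2.9]
gripper_width: 59.9
```

Run:
```python
from h import *
plan(478.5,339.4,60,51.5)
P=camera_params("wrist");im=capture("wrist");cv2.imwrite("pics/w10.png",im);np.save("pics/Pw10.npy",P,allow_pickle=True)
cv2.imwrite("pics/w10b.png",cv2.convertScaleAbs(cv2.resize(im,(800,600),interpolation=cv2.INTER_CUBIC),alpha=1.5))
```

```text
clock 12.82 pos [482.  338.8 101.1] toolyaw 51.39 shift [41.1 -1.8 -3.2] turn about x:  -0.11 j6 [0.41 0.38 1.68 0.   1.08 1.09] down [ 1.8e-03  8.0e-04 -1.0e+00]
```

View pics/w10b.png

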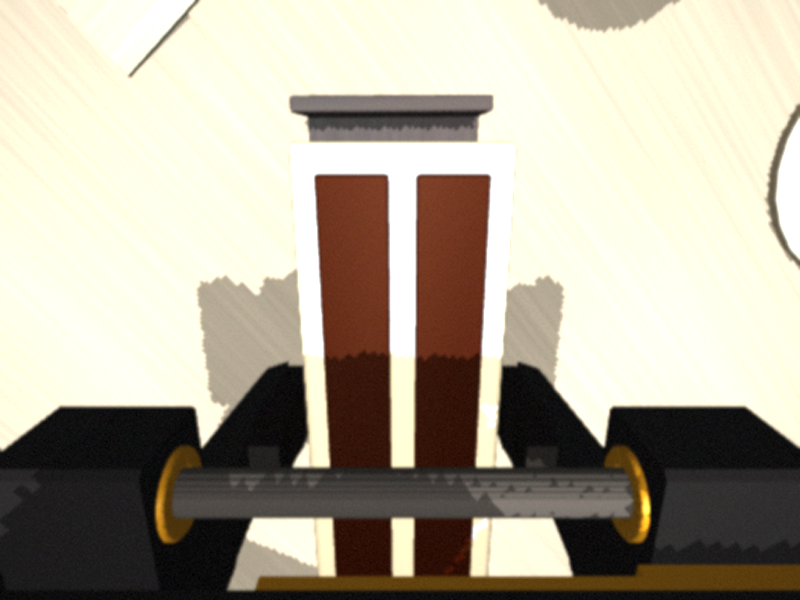

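Call:
arm_command:
  motion:
    - [1,0,0,-1,0,0,0]
    - [1,0,0,0,0,0,0]
    - [1,0,0,0,0,0,0]
    - [1,0,0,0,0,0,0]
    - [1,0,0,0,0,0,0]

```text
clock: 13.28
tool_pos: [480.4, 339.2, 100.1]
tool_rot: [0.667, 0.234, 0.667, -0.234]
force: [0.7, -0.3, -3.4]
gripper_width: 59.9
```

Run:
```python
from h import *
plan(478.5,339.4,60,51.5)
P=camera_params("wrist");im=capture("wrist");cv2.imwrite("pics/w10.png",im);np.save("pics/Pw10.npy",P,allow_pickle=True)
crop(cv2.convertScaleAbs(im,alpha=1.3),175,50,335,110,5,"pics/w10c.png")
```

```text
clock 13.28 pos [480.4 339.2 100.1] toolyaw 51.35 shift [40.1 -1.  -1.6] turn about x:  -0.15 j6 [0.41 0.38 1.68 0.   1.08 1.09] down [ 5.e-04  2.e-04 -1.e+00]
```

View pics/w10c.png

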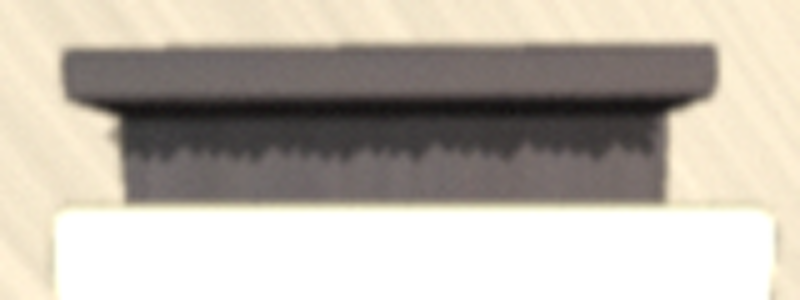

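Run:
```python
from h import *
P=np.load("pics/Pw10.npy",allow_pickle=True).item()
s=sense();M=q(s).as_matrix();t=s['tool_pos']
def rel(l,z): 
    for p in un(l,(175,50),5): print((M.T@(px2w(P,*p,z)-t)).round(1)[1:],end=' ')
    print()
print("outer top");rel([(64,50),(717,46)],44)
print("inner top");rel([(68,97),(716,95)],44)
print("floor jct");rel([(122,116),(662,116)],8)
print("mould edge");rel([(57,210),(773,210)],t[2]+6.2)
```

```text
outer top
[ 96.2 -41.1] [96.5 33.7] 
inner top
[ 91.1 -41. ] [91.3 33.9] 
floor jct
[ 91.1 -41.2] [91.1 33.1] 
mould edge
[ 78.4 -29.6] [78.4 27.8]
```

Call:
arm_command:
  motion:
    - [1,8,-0.3,-2.4,0,0,0]
    - [1,16,0,0,0,0,0]
    - [1,16,0,0,0,0,0]
    - [1,14,0,0,0,0,0]
    - [1,8,0,0,0,0,0]

```text
clock: 13.75
tool_pos: [476.8, 339.8, 35.3]
tool_rot: [0.666, 0.233, 0.668, -0.235]
force: [-0.9, -0.3, -3.3]
gripper_width: 60.0
```

Call:
arm_command:
  motion:
    - [1,3,0,0,0,0,0]
    - [1,0,0,0,0,0,0]
    - [1,0,0,0,0,0,0]
    - [1,0,0,0,0,0,0]
    - [1,0,0,0,0,0,0]

```text
clock: 14.17
tool_pos: [478.9, 340.7, 35.7]
tool_rot: [0.668, 0.234, 0.667, -0.234]
force: [-1.1, 1.1, -3.0]
gripper_width: 59.4
```

Run:
```python
from h import *
plan(478.5,339.4,19.8,51.5)
P=camera_params("wrist");im=capture("wrist");cv2.imwrite("pics/w11.png",im);np.save("pics/Pw11.npy",P,allow_pickle=True)
crop(cv2.convertScaleAbs(im,alpha=1.3),165,30,345,120,4.4,"pics/w11c.png")
```

```text
clock 14.17 pos [478.9 340.7  35.7] toolyaw 51.35 shift [15.9 -1.3  0.5] turn about x:  -0.15 j6 [ 0.42  0.48  1.7  -0.    0.96  1.09] down [ 1.6e-03  7.0e-04 -1.0e+00]
```

View pics/w11c.png

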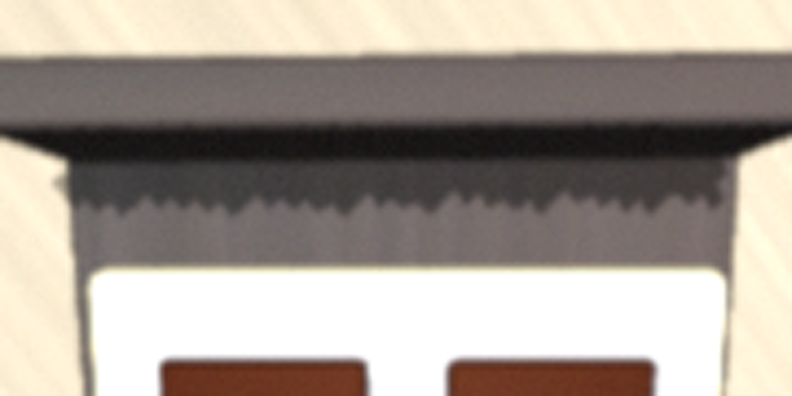

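Run:
```python
from h import *
P=np.load("pics/Pw11.npy",allow_pickle=True).item()
s=sense();M=q(s).as_matrix();t=s['tool_pos'];print(t)
def rel(l,z): 
    for p in un(l,(165,30),4.4): print((M.T@(px2w(P,*p,z)-t)).round(1)[1:],end=' ')
    print()
print("outer top");rel([(400,55)],44)
print("inner top");rel([(400,122)],44)
print("floor jct");rel([(70,159),(735,157)],8)
print("mould edge");rel([(90,270),(725,270)],t[2]+6.2)
```

```text
[478.84190104 340.65256458  35.62748119]
outer top
[96.2 -1.7] 
inner top
[90.9 -1.7] 
floor jct
[ 90.7 -38.8] [90.9 35.6] 
mould edge
[ 78.7 -29.9] [78.6 27.9]
```

Call:
arm_command:
  motion:
    - [1,6,0,-0.6,0,0,0]
    - [1,5,0,0,0,0,0]
    - [1,2,0,0,0,0,0]
    - [1,0,0,0,0,0,0]
    - [1,0,0,0,0,0,0]

```text
clock: 14.63
tool_pos: [477.4, 340.6, 21.3]
tool_rot: [0.667, 0.234, 0.667, -0.234]
force: [0.1, 0.4, -3.0]
gripper_width: 59.5
```

Call:
arm_command:
  motion:
    - [1,1,0,0,0,0,0]
    - [1,0,0,0,0,0,0]
    - [1,0,0,0,0,0,0]

```text
clock: 14.88
tool_pos: [477.8, 340.8, 20.8]
tool_rot: [0.667, 0.234, 0.667, -0.234]
force: [0.2, -0.0, -2.1]
gripper_width: 59.8
```

Call:
arm_command:
  motion:
    - [1,0.7,0,0,0,0,0]
    - [1,0,0,0,0,0,0]
    - [1,0,0,0,0,0,0]

```text
clock: 15.13
tool_pos: [477.7, 340.7, 20.0]
tool_rot: [0.667, 0.234, 0.667, -0.234]
force: [-0.1, -0.2, -2.9]
gripper_width: 59.8
```

Call:
arm_command:
  motion:
    - [1,0.7,0,0,0,0,0]
    - [1,0,0,0,0,0,0]
    - [1,0,0,0,0,0,0]

```text
clock: 15.38
tool_pos: [477.9, 340.8, 19.8]
tool_rot: [0.667, 0.234, 0.667, -0.234]
force: [-2.7, -0.2, 4.1]
gripper_width: 59.7
```

Contact. Release and rise.

Call:
arm_command:
  motion:
    - [-1,0,0,0,0,0,0]
    - [-1,0,0,0,0,0,0]
    - [-1,0,0,0,0,0,0]
    - [-1,0,0,0,0,0,0]
    - [-1,0,0,0,0,0,0]

```text
clock: 15.8
tool_pos: [477.9, 340.8, 19.3]
tool_rot: [0.667, 0.234, 0.667, -0.234]
force: [-0.5, 0.1, -1.3]
gripper_width: 87.5
```

Call:
arm_command:
  motion:
    - [-1,-15,0,0,0,0,0]
    - [-1,-36,0,0,0,0,0]
    - [-1,-36,0,0,0,0,0]
    - [-1,-36,0,0,0,0,0]
    - [-1,-36,0,0,0,0,0]

```text
clock: 16.22
tool_pos: [477.4, 340.6, 179.8]
tool_rot: [0.667, 0.234, 0.667, -0.234]
force: [0.6, 0.7, -0.2]
gripper_width: 88.2
```

Call:
arm_command:
  motion:
    - [-1,0,0,0,0,0,0]
    - [-1,0,0,0,0,0,0]
    - [-1,0,0,0,0,0,0]

```text
clock: 16.47
tool_pos: [477.4, 340.6, 177.9]
tool_rot: [0.667, 0.234, 0.667, -0.234]
force: [0.5, -0.2, -1.3]
gripper_width: 88.4
```

Run:
```python
from h import *
plan(629,11,180,121.8)
P=camera_params("wrist");im=capture("wrist");cv2.imwrite("pics/w12.png",im);np.save("pics/Pw12.npy",P,allow_pickle=True)
crop(im,180,60,340,260,3,"pics/w12c.png")
```

```text
clock 16.47 pos [477.4 340.6 177.9] toolyaw 51.35 shift [  -2.1 -162.7  324.2] turn about x:  -70.45 j6 [0.42 0.27 1.64 0.   1.23 1.09] down [-3.e-04 -1.e-04 -1.e+00]
```

View pics/w12c.png

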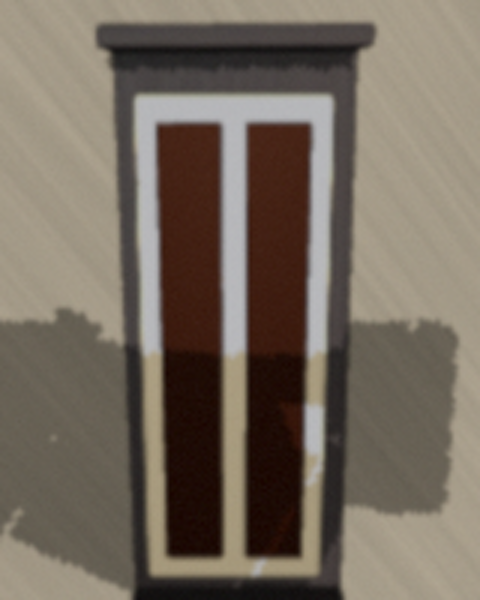

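Run:
```python
from h import *
P=np.load("pics/Pw12.npy",allow_pickle=True).item()
print("bars in rack");fit(P,un([(134,95),(334,95),(319,578),(151,578)],(180,60),3),26)
print("rack floor");fit(P,un([(111,52),(357,52),(338,588),(133,588)],(180,60),3),8)
# plan with yaw -turn of 109.6
```

```text
bars in rack
centre [476.7 340.8] yaw 51.5 edges [ 58.8 158.6  57.9 158.6]
rack floor
centre [476.4 340.3] yaw 51.5 edges [ 75.8 185.2  75.3 185.2]
```

Call:
arm_command:
  motion:
    - [-1,0,-16,32,0,0,0]
    - [-1,0,-16,32,0,0,0]
    - [-1,0,-16,32,0,0,0]
    - [-1,0,-16,32,0,0,0]
    - [-1,0,-16,32,0,0,0]

```text
clock: 16.93
tool_pos: [551.9, 176.7, 176.0]
tool_rot: [0.666, 0.233, 0.669, -0.234]
force: [-0.1, 0.6, 0.6]
gripper_width: 88.0
```

Call:
arm_command:
  motion:
    - [-1,0,-16,32,0,0,0]
    - [-1,0,-16,32,0,0,0]
    - [-1,0,-17,33,0,0,0]
    - [-1,0,-17,33,0,0,0]
    - [-1,0,-17,34,0,0,0]

```text
clock: 17.35
tool_pos: [628.1, 9.6, 175.7]
tool_rot: [0.666, 0.234, 0.669, -0.234]
force: [1.8, -0.3, 0.4]
gripper_width: 88.2
```

Call:
arm_command:
  motion:
    - [-1,0,0,0,-7,0,0]
    - [-1,0,0,0,-7,0,0]
    - [-1,0,0,0,-7,0,0]
    - [-1,0,0,0,-7,0,0]
    - [-1,0,0,0,-7,0,0]

```text
clock: 17.77
tool_pos: [627.7, 11.0, 175.5]
tool_rot: [0.705, 0.021, 0.708, -0.02]
force: [0.7, 0.5, -0.2]
gripper_width: 88.2
```

Call:
arm_command:
  motion:
    - [-1,0,0,0,-7,0,0]
    - [-1,0,0,0,-7,0,0]
    - [-1,0,0,0,-7,0,0]
    - [-1,0,0,0,-7,0,0]
    - [-1,0,0,0,-7,0,0]

```text
clock: 18.18
tool_pos: [627.6, 11.3, 175.6]
tool_rot: [0.679, -0.192, 0.682, 0.194]
force: [-0.3, -0.1, -0.4]
gripper_width: 88.3
```

Call:
arm_command:
  motion:
    - [-1,0,0,0,0,0,0]
    - [-1,0,0,0,0,0,0]
    - [-1,0,0,0,0,0,0]

```text
clock: 18.43
tool_pos: [628.3, 11.1, 177.0]
tool_rot: [0.68, -0.189, 0.682, 0.19]
force: [-0.1, 0.3, -0.4]
gripper_width: 88.1
```

Run:
```python
from h import *
plan(629,11,12,121.8)
P=camera_params("wrist");im=capture("wrist");cv2.imwrite("pics/w13.png",im);np.save("pics/Pw13.npy",P,allow_pickle=True)
cv2.imwrite("pics/w13b.png",cv2.resize(im,(800,600),interpolation=cv2.INTER_CUBIC))
```

```text
clock 18.43 pos [628.3  11.1 177. ] toolyaw 121.14 shift [165.   -0.7   0.8] turn about x:  -0.66 j6 [-0.17  0.36  1.53  0.    1.25 -0.71] down [-2.1e-03  4.0e-04 -1.0e+00]
```

View pics/w13b.png

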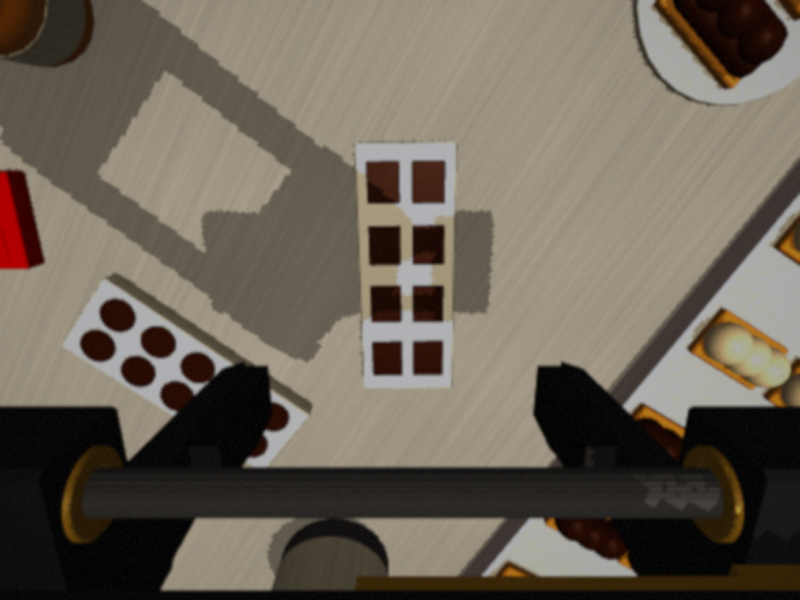

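Run:
```python
from h import *
P=np.load("pics/Pw13.npy",allow_pickle=True).item()
c,y=fit(P,un([(356,144),(456,142),(450,387),(364,388)],(0,0),1.5625),18)
plan(c[0],c[1],12,y)
T=camera_params("top");print("tray edge",px2w(T,250,107,20))
```

```text
centre [629.2  13.7] yaw 121.5 edges [ 57.8 157.2  58.  156.9]
clock 18.48 pos [628.5  11.1 177.4] toolyaw 121.18 shift [165.4   1.7   2.1] turn about x:  -0.3 j6 [-0.17  0.36  1.52  0.    1.25 -0.72] down [-1.5e-03  3.0e-04 -1.0e+00]
tray edge [794.50589274  12.43552994  20.        ]
```

Call:
arm_command:
  motion:
    - [-1,30,2,2,-0.3,0,0]
    - [-1,36,0,0,0,0,0]
    - [-1,36,0,0,0,0,0]
    - [-1,30,0,0,0,0,0]
    - [-1,15,0,0,0,0,0]

```text
clock: 18.9
tool_pos: [626.7, 14.3, 26.8]
tool_rot: [0.678, -0.191, 0.683, 0.193]
force: [-1.5, -1.0, -0.2]
gripper_width: 87.9
```

Call:
arm_command:
  motion:
    - [-1,10,0,0,0,0,0]
    - [-1,4,0,0,0,0,0]
    - [-1,0,0,0,0,0,0]
    - [-1,0,0,0,0,0,0]
    - [-1,0,0,0,0,0,0]

```text
clock: 19.32
tool_pos: [631.2, 13.6, 19.4]
tool_rot: [0.681, -0.193, 0.679, 0.192]
force: [0.8, 0.5, -0.5]
gripper_width: 88.1
```

Run:
```python
from h import *
plan(629.8,13,12,121.5)
cv2.imwrite("pics/w14.png",capture("wrist"))
```

```text
clock 19.32 pos [631.2  13.6  19.4] toolyaw 121.64 shift [ 7.4  0.2 -1.5] turn about x:  0.14 j6 [-0.17  0.58  1.58  0.    0.98 -0.72] down [ 3.4e-03 -5.0e-04 -1.0e+00]
```

View pics/w14.png

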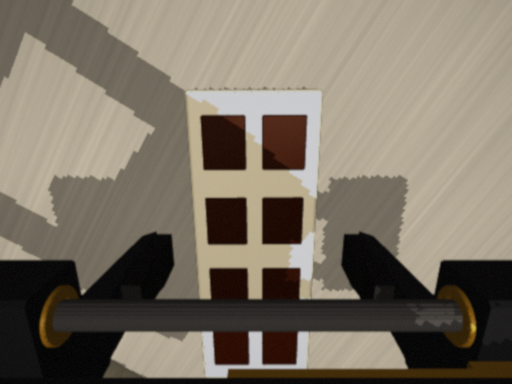

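Call:
arm_command:
  motion:
    - [-1,4,0,0,0,0,0]
    - [-1,0,0,0,0,0,0]
    - [-1,0,0,0,0,0,0]
    - [1,0,0,0,0,0,0]
    - [1,0,0,0,0,0,0]

```text
clock: 19.78
tool_pos: [629.6, 13.8, 13.4]
tool_rot: [0.68, -0.193, 0.68, 0.193]
force: [0.5, -0.4, 0.3]
gripper_width: 76.7
```

Call:
arm_command:
  motion:
    - [1,0,0,0,0,0,0]
    - [1,0,0,0,0,0,0]
    - [1,0,0,0,0,0,0]
    - [1,0,0,0,0,0,0]

```text
clock: 20.12
tool_pos: [629.6, 13.8, 13.3]
tool_rot: [0.68, -0.193, 0.68, 0.193]
force: [-0.6, 0.7, 0.3]
gripper_width: 59.9
```

Call:
arm_command:
  motion:
    - [1,-4,0,0,0,0,0]
    - [1,-12,0,0,0,0,0]
    - [1,-30,0,0,0,0,0]
    - [1,-35,0,0,0,0,0]
    - [1,-35,0,0,0,0,0]

```text
clock: 20.53
tool_pos: [628.7, 14.0, 130.4]
tool_rot: [0.68, -0.192, 0.681, 0.193]
force: [1.5, 0.3, -2.0]
gripper_width: 59.8
```

Call:
arm_command:
  motion:
    - [1,-35,0,0,0,0,0]
    - [1,-15,0,0,0,0,0]
    - [1,0,0,0,0,0,0]
    - [1,0,0,0,0,0,0]

```text
clock: 20.87
tool_pos: [630.0, 13.8, 180.5]
tool_rot: [0.681, -0.193, 0.68, 0.192]
force: [-0.7, 0.3, -3.6]
gripper_width: 59.7
```

Run:
```python
from h import *
plan(477.9,340.8,178,51.4)
P=camera_params("wrist");im=capture("wrist");cv2.imwrite("pics/w15.png",im);np.save("pics/Pw15.npy",P,allow_pickle=True)
```

```text
clock 20.87 pos [630.   13.8 180.5] toolyaw 121.65 shift [  2.1 358.2  42.1] turn about x:  70.25 j6 [-0.17  0.36  1.52 -0.    1.26 -0.72] down [ 2.3e-03 -4.0e-04 -1.0e+00]
```

View pics/w15.png

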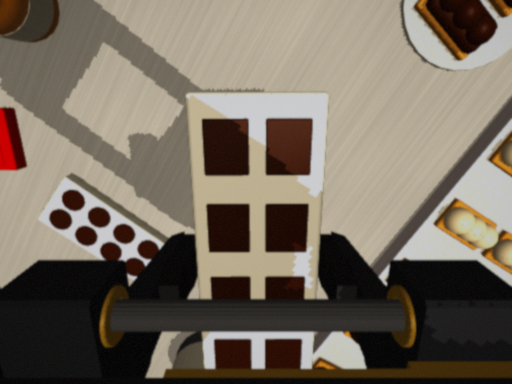

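Run:
```python
from h import *
im=cv2.imread("pics/w15.png");crop(im,175,80,345,130,4.5,"pics/w15c.png")
im=cv2.imread("pics/w8.png");crop(im,175,80,345,130,4.5,"pics/w8c.png")
```

```text
(no output)
```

View pics/w15c.png

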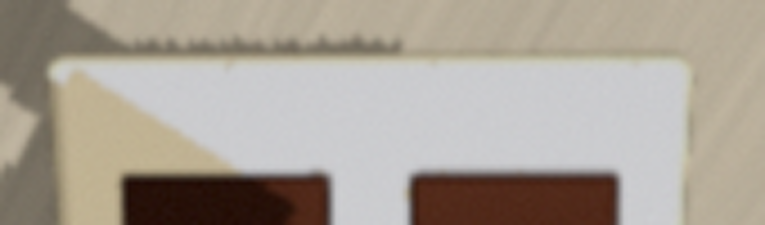

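View pics/w8c.png

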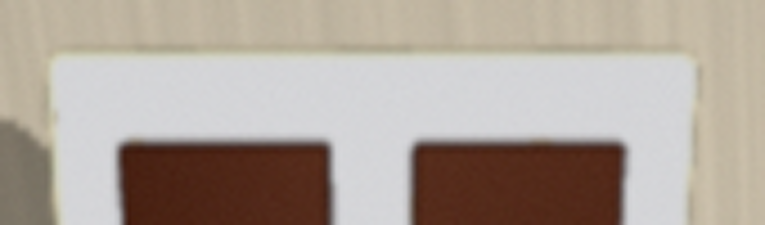

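Run:
```python
from h import *
for n,dz,l in (("15",18-13.3,[(50,62),(690,62)]),("8",18-11.8,[(52,55),(695,55)])):
    P=np.load(f"pics/Pw{n}.npy",allow_pickle=True).item()
    T=P['cam_to_world']; 
    # tool from current cam relation
    P0=camera_params("wrist"); s=sense(); M=q(s).as_matrix()
    Tt=np.eye(4);Tt[:3,:3]=M;Tt[:3,3]=s['tool_pos']
    A=T@np.linalg.inv(P0['cam_to_world'])@Tt
    print(n,[(A[:3,:3].T@(px2w(P,*p,A[2,3]+dz)-A[:3,3])).round(1) for p in un(l,(175,80),4.5)])
```

```text
15 [array([ -4.9,  78.6, -29.3]), array([-4.8, 78.6, 28.3])]
8 [array([ -6.5,  79.2, -28.7]), array([-6.3, 79.2, 28.4])]
```

Call:
arm_command:
  motion:
    - [1,0,20,2,0,0,0]
    - [1,0,36,4,0,0,0]
    - [1,0,36,4,0,0,0]
    - [1,0,36,4,0,0,0]
    - [1,0,36,4,0,0,0]

```text
clock: 21.33
tool_pos: [556.2, 163.8, 176.3]
tool_rot: [0.679, -0.192, 0.682, 0.193]
force: [-0.5, -0.4, -2.1]
gripper_width: 59.6
```

Call:
arm_command:
  motion:
    - [1,0,36,4,0,0,0]
    - [1,0,36,4,0,0,0]
    - [1,0,36,5,0,0,0]
    - [1,0,36,5,0,0,0]
    - [1,0,30,4,0,0,0]

```text
clock: 21.75
tool_pos: [483.3, 323.9, 176.4]
tool_rot: [0.678, -0.193, 0.682, 0.193]
force: [0.6, 0.7, -2.3]
gripper_width: 59.8
```

Call:
arm_command:
  motion:
    - [1,0,20,2,0,0,0]
    - [1,0,0,0,7,0,0]
    - [1,0,0,0,7,0,0]
    - [1,0,0,0,7,0,0]
    - [1,0,0,0,7,0,0]

```text
clock: 22.17
tool_pos: [475.7, 340.2, 176.2]
tool_rot: [0.705, -0.021, 0.709, 0.02]
force: [-0.5, 0.3, -2.2]
gripper_width: 59.7
```

Call:
arm_command:
  motion:
    - [1,0,0,0,7,0,0]
    - [1,0,0,0,7,0,0]
    - [1,0,0,0,7,0,0]
    - [1,0,0,0,7,0,0]
    - [1,0,0,0,7,0,0]

```text
clock: 22.58
tool_pos: [475.9, 339.8, 176.2]
tool_rot: [0.679, 0.192, 0.682, -0.194]
force: [-0.1, -0.1, -3.0]
gripper_width: 59.9
```

Call:
arm_command:
  motion:
    - [1,0,0,0,7,0,0]
    - [1,0,0,0,0,0,0]
    - [1,0,0,0,0,0,0]
    - [1,0,0,0,0,0,0]
    - [1,0,0,0,0,0,0]

```text
clock: 23.0
tool_pos: [477.1, 340.4, 178.5]
tool_rot: [0.668, 0.231, 0.669, -0.232]
force: [-0.1, -0.4, -2.6]
gripper_width: 59.7
```

Run:
```python
from h import *
plan(477.9,340.8,70,51.4)
```

```text
clock 23.0 pos [477.1 340.4 178.5] toolyaw 51.79 shift [108.5   0.9   0.5] turn about x:  0.39 j6 [0.42 0.27 1.64 0.   1.23 1.08] down [-1.4e-03 -6.0e-04 -1.0e+00]
```

Descend to TCP 60 and settle.

Call:
arm_command:
  motion:
    - [1,20,0.4,0.2,0.4,0,0]
    - [1,30,0,0,0,0,0]
    - [1,30,0,0,0,0,0]
    - [1,20,0,0,0,0,0]
    - [1,10,0,0,0,0,0]

```text
clock: 23.42
tool_pos: [475.8, 339.8, 65.9]
tool_rot: [0.666, 0.233, 0.669, -0.235]
force: [-0.2, -0.5, -2.9]
gripper_width: 59.7
```

Call:
arm_command:
  motion:
    - [1,8,0,0,0,0,0]
    - [1,0,0,0,0,0,0]
    - [1,0,0,0,0,0,0]
    - [1,0,0,0,0,0,0]
    - [1,0,0,0,0,0,0]

```text
clock: 23.83
tool_pos: [479.1, 341.3, 62.9]
tool_rot: [0.668, 0.235, 0.666, -0.234]
force: [0.6, -0.2, -1.8]
gripper_width: 59.6
```

Call:
arm_command:
  motion:
    - [1,0,0,0,0,0,0]
    - [1,0,0,0,0,0,0]

```text
clock: 24.0
tool_pos: [478.4, 341.0, 62.2]
tool_rot: [0.667, 0.235, 0.667, -0.234]
force: [0.4, 0.5, -3.8]
gripper_width: 59.3
```

Run:
```python
from h import *
plan(477.9,340.8,39.3,51.4)
P=camera_params("wrist");im=capture("wrist");cv2.imwrite("pics/w16.png",im);np.save("pics/Pw16.npy",P,allow_pickle=True)
crop(cv2.convertScaleAbs(im,alpha=1.3),165,30,345,150,4.4,"pics/w16c.png")
```

```text
clock 24.0 pos [478.4 341.   62.2] toolyaw 51.25 shift [22.9 -0.6 -0.3] turn about x:  -0.15 j6 [0.42 0.43 1.7  0.   1.01 1.09] down [ 1.4e-03  6.0e-04 -1.0e+00]
```

View pics/w16c.png

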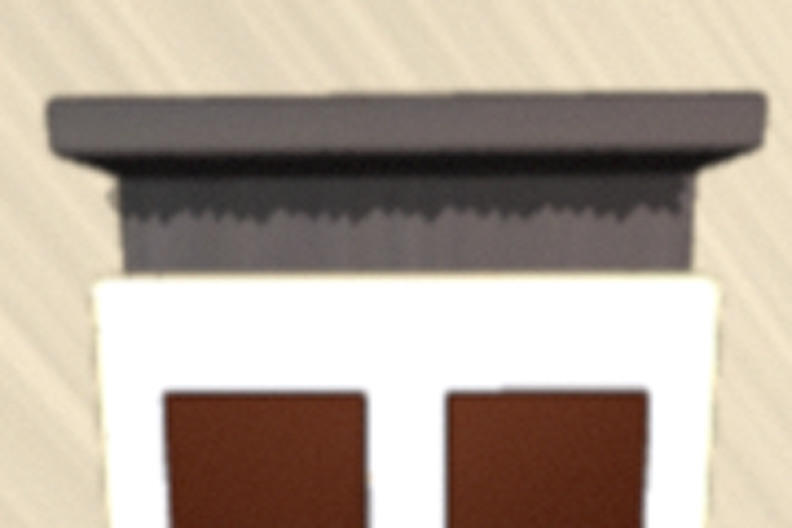

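Call:
arm_command:
  motion:
    - [1,7,-0.2,0,0,0,0]
    - [1,7,0,0,0,0,0]
    - [1,4,0,0,0,0,0]
    - [1,2,0,0,0,0,0]
    - [1,0,0,0,0,0,0]

```text
clock: 24.47
tool_pos: [477.1, 340.3, 40.1]
tool_rot: [0.667, 0.234, 0.668, -0.235]
force: [-0.8, 0.4, -3.0]
gripper_width: 59.9
```

Call:
arm_command:
  motion:
    - [1,0,0,0,0,0,0]
    - [1,0,0,0,0,0,0]
    - [1,0,0,0,0,0,0]

```text
clock: 24.72
tool_pos: [478.1, 340.8, 41.6]
tool_rot: [0.667, 0.235, 0.667, -0.234]
force: [-0.3, -1.3, -3.9]
gripper_width: 59.3
```

Call:
arm_command:
  motion:
    - [1,1,0,0,0,0,0]
    - [1,0,0,0,0,0,0]
    - [1,0,0,0,0,0,0]

```text
clock: 24.97
tool_pos: [477.8, 340.7, 40.4]
tool_rot: [0.667, 0.235, 0.667, -0.235]
force: [0.6, -0.5, -3.2]
gripper_width: 59.8
```

Call:
arm_command:
  motion:
    - [1,0.7,0,0,0,0,0]
    - [1,0,0,0,0,0,0]
    - [1,0,0,0,0,0,0]

```text
clock: 25.22
tool_pos: [477.8, 340.6, 39.6]
tool_rot: [0.667, 0.235, 0.667, -0.235]
force: [-0.7, -0.0, -2.3]
gripper_width: 59.5
```

Call:
arm_command:
  motion:
    - [1,0.7,0,0,0,0,0]
    - [1,0,0,0,0,0,0]
    - [1,0,0,0,0,0,0]

```text
clock: 25.47
tool_pos: [477.9, 340.7, 39.3]
tool_rot: [0.667, 0.235, 0.667, -0.235]
force: [-2.0, -0.8, 2.7]
gripper_width: 59.8
```

Call:
arm_command:
  motion:
    - [-1,0,0,0,0,0,0]
    - [-1,0,0,0,0,0,0]
    - [-1,0,0,0,0,0,0]
    - [-1,0,0,0,0,0,0]
    - [-1,0,0,0,0,0,0]

```text
clock: 25.88
tool_pos: [477.9, 340.7, 38.9]
tool_rot: [0.667, 0.235, 0.667, -0.235]
force: [-0.6, -0.0, 0.7]
gripper_width: 87.9
```

Call:
arm_command:
  motion:
    - [-1,-12,0,0,0,0,0]
    - [-1,-32,0,0,0,0,0]
    - [-1,-32,0,0,0,0,0]
    - [-1,-32,0,0,0,0,0]
    - [-1,-32,0,0,0,0,0]

```text
clock: 26.3
tool_pos: [477.7, 340.6, 181.3]
tool_rot: [0.667, 0.235, 0.667, -0.234]
force: [0.7, -0.5, 0.7]
gripper_width: 88.0
```

Call:
arm_command:
  motion:
    - [-1,0,0,0,0,0,0]
    - [-1,0,0,0,0,0,0]
    - [-1,0,0,0,0,0,0]

```text
clock: 26.55
tool_pos: [477.5, 340.5, 179.1]
tool_rot: [0.667, 0.235, 0.667, -0.235]
force: [-0.4, 0.4, -0.7]
gripper_width: 88.3
```

Run:
```python
from h import *
plan(542,-128,180,172.7)
P=camera_params("wrist");im=capture("wrist");cv2.imwrite("pics/w17.png",im);np.save("pics/Pw17.npy",P,allow_pickle=True)
crop(im,180,60,340,260,3,"pics/w17c.png")
```

```text
clock 26.55 pos [477.5 340.5 179.1] toolyaw 51.25 shift [  -1.  -325.1  343.5] turn about x:  58.55 j6 [0.42 0.27 1.64 0.   1.23 1.09] down [ 1.e-04  1.e-04 -1.e+00]
```

View pics/w17c.png

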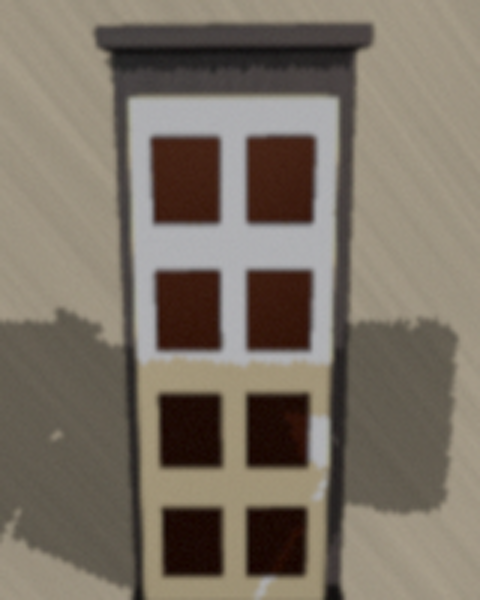

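Call:
arm_command:
  motion:
    - [-1,0,-25,26,0,0,0]
    - [-1,0,-25,26,0,0,0]
    - [-1,0,-25,26,0,0,0]
    - [-1,0,-25,26,0,0,0]
    - [-1,0,-25,26,0,0,0]

```text
clock: 27.02
tool_pos: [499.6, 160.2, 177.1]
tool_rot: [0.666, 0.234, 0.668, -0.235]
force: [0.8, 0.2, -0.2]
gripper_width: 88.3
```

Call:
arm_command:
  motion:
    - [-1,0,-25,26,0,0,0]
    - [-1,0,-25,26,0,0,0]
    - [-1,0,-25,26,0,0,0]
    - [-1,0,-25,27,0,0,0]
    - [-1,0,-25,27,0,0,0]

```text
clock: 27.43
tool_pos: [524.4, -19.8, 177.2]
tool_rot: [0.666, 0.235, 0.668, -0.235]
force: [0.3, 0.4, -0.7]
gripper_width: 87.9
```

Call:
arm_command:
  motion:
    - [-1,0,-25,27,0,0,0]
    - [-1,0,-25,27,0,0,0]
    - [-1,0,-25,27,0,0,0]
    - [-1,0,0,0,7,0,0]
    - [-1,0,0,0,7,0,0]

```text
clock: 27.85
tool_pos: [540.8, -129.6, 176.8]
tool_rot: [0.631, 0.317, 0.633, -0.317]
force: [0.3, 0.2, -0.3]
gripper_width: 88.2
```

Call:
arm_command:
  motion:
    - [-1,0,0,0,7,0,0]
    - [-1,0,0,0,7,0,0]
    - [-1,0,0,0,7,0,0]
    - [-1,0,0,0,7,0,0]
    - [-1,0,0,0,7,0,0]

```text
clock: 28.27
tool_pos: [540.7, -127.1, 176.9]
tool_rot: [0.507, 0.491, 0.509, -0.492]
force: [-0.0, 0.3, -0.7]
gripper_width: 88.0
```

Call:
arm_command:
  motion:
    - [-1,0,0,0,7,0,0]
    - [-1,0,0,0,2.5,0,0]
    - [-1,0,0,0,0,0,0]
    - [-1,0,0,0,0,0,0]
    - [-1,0,0,0,0,0,0]

```text
clock: 28.68
tool_pos: [541.3, -127.3, 178.0]
tool_rot: [-0.467, -0.53, -0.468, 0.53]
force: [0.5, -0.4, 0.6]
gripper_width: 88.2
```

Run:
```python
from h import *
plan(542.5,-128,12,172.7)
P=camera_params("wrist");im=capture("wrist");cv2.imwrite("pics/w18.png",im);np.save("pics/Pw18.npy",P,allow_pickle=True)
cv2.imwrite("pics/w18b.png",cv2.resize(im,(800,600),interpolation=cv2.INTER_CUBIC))
```

```text
clock 28.68 pos [ 541.3 -127.3  178. ] toolyaw -7.16 shift [166.    1.5   0.7] turn about x:  0.14 j6 [-0.44  0.21  1.72  0.    1.21  1.25] down [-1.7e-03  8.0e-04 -1.0e+00]
```

View pics/w18b.png

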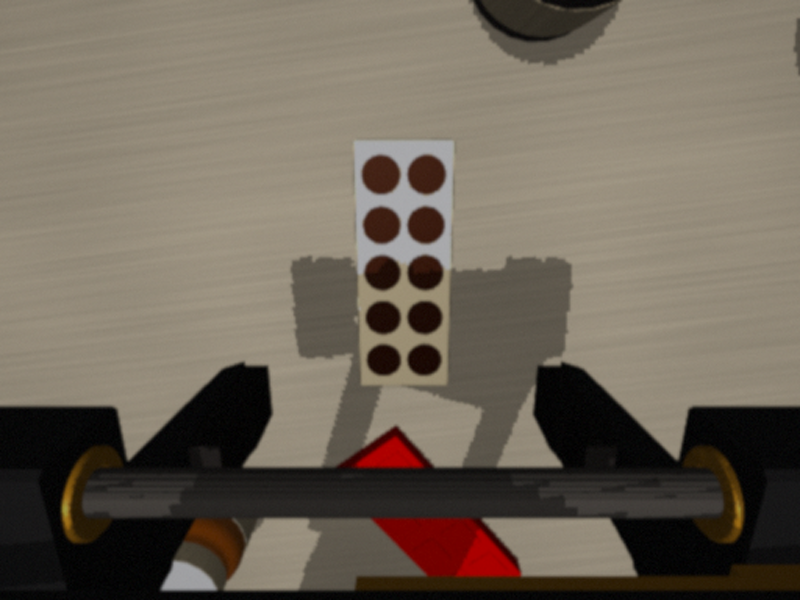

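Call:
arm_command:
  motion:
    - [-1,30,1.5,0.7,0,0,0]
    - [-1,36,0,0,0,0,0]
    - [-1,36,0,0,0,0,0]
    - [-1,30,0,0,0,0,0]
    - [-1,15,0,0,0,0,0]

```text
clock: 29.15
tool_pos: [540.6, -127.2, 27.7]
tool_rot: [-0.466, -0.53, -0.47, 0.531]
force: [-0.7, -0.3, 0.1]
gripper_width: 88.3
```

Call:
arm_command:
  motion:
    - [-1,10,0,0,0,0,0]
    - [-1,4,0,0,0,0,0]
    - [-1,3,0,0,0,0,0]
    - [-1,0,0,0,0,0,0]
    - [-1,0,0,0,0,0,0]

```text
clock: 29.57
tool_pos: [544.3, -128.8, 16.1]
tool_rot: [0.468, 0.531, 0.467, -0.53]
force: [-0.3, -0.3, 0.2]
gripper_width: 88.0
```

Call:
arm_command:
  motion:
    - [-1,0,0,0,0,0,0]
    - [-1,0,0,0,0,0,0]

```text
clock: 29.73
tool_pos: [544.0, -128.7, 16.0]
tool_rot: [0.468, 0.531, 0.467, -0.53]
force: [0.7, 0.0, 1.4]
gripper_width: 88.2
```

Run:
```python
from h import *
plan(542.5,-128,12.5,172.7)
cv2.imwrite("pics/w19.png",capture("wrist"))
```

```text
clock 29.73 pos [ 544.  -128.7   16. ] toolyaw -7.24 shift [ 3.5 -1.6 -0.5] turn about x:  0.06 j6 [-0.44  0.46  1.78 -0.    0.9   1.25] down [ 1.8e-03 -9.0e-04 -1.0e+00]
```

View pics/w19.png

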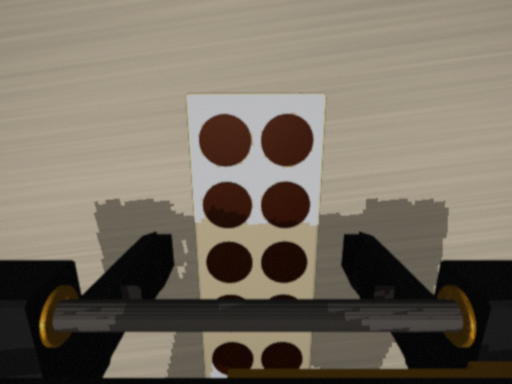

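Call:
arm_command:
  motion:
    - [-1,2,0,0,0,0,0]
    - [-1,0,0,0,0,0,0]
    - [-1,0,0,0,0,0,0]
    - [1,0,0,0,0,0,0]
    - [1,0,0,0,0,0,0]

```text
clock: 30.2
tool_pos: [543.3, -128.4, 12.9]
tool_rot: [-0.467, -0.531, -0.467, 0.531]
force: [-0.3, 0.1, 0.6]
gripper_width: 76.9
```

Call:
arm_command:
  motion:
    - [1,0,0,0,0,0,0]
    - [1,0,0,0,0,0,0]
    - [1,0,0,0,0,0,0]
    - [1,0,0,0,0,0,0]

```text
clock: 30.53
tool_pos: [543.3, -128.4, 12.9]
tool_rot: [0.467, 0.531, 0.467, -0.531]
force: [0.5, -0.2, 0.4]
gripper_width: 59.5
```

Call:
arm_command:
  motion:
    - [1,-4,0,0,0,0,0]
    - [1,-12,0,0,0,0,0]
    - [1,-30,0,0,0,0,0]
    - [1,-35,0,0,0,0,0]
    - [1,-35,0,0,0,0,0]

```text
clock: 30.95
tool_pos: [542.4, -128.0, 130.2]
tool_rot: [-0.467, -0.53, -0.468, 0.531]
force: [-0.1, -0.7, -2.9]
gripper_width: 60.3
```

Call:
arm_command:
  motion:
    - [1,-35,0,0,0,0,0]
    - [1,-15,0,0,0,0,0]
    - [1,0,0,0,0,0,0]
    - [1,0,0,0,0,0,0]
    - [1,0,0,0,0,0,0]

```text
clock: 31.37
tool_pos: [542.1, -127.9, 177.5]
tool_rot: [-0.467, -0.53, -0.468, 0.531]
force: [0.2, 0.1, -3.0]
gripper_width: 59.5
```

Run:
```python
from h import *
plan(477.9,340.7,180,51.3)
P=camera_params("wrist");im=capture("wrist");cv2.imwrite("pics/w20.png",im);np.save("pics/Pw20.npy",P,allow_pickle=True)
crop(im,175,80,345,130,4.5,"pics/w20c.png")
```

```text
clock 31.37 pos [ 542.1 -127.9  177.5] toolyaw -7.25 shift [  -1.9 -122.9 -456.7] turn about x:  -58.55 j6 [-0.44  0.21  1.71 -0.    1.21  1.25] down [-0.0024  0.0011 -1.    ]
```

View pics/w20c.png

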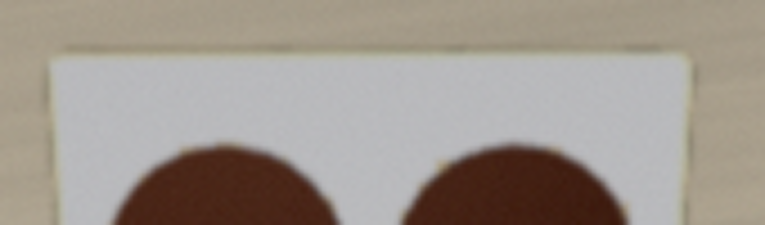

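Call:
arm_command:
  motion:
    - [1,0,-6,-20,0,0,0]
    - [1,0,-10,-36,0,0,0]
    - [1,0,-10,-36,0,0,0]
    - [1,0,-10,-36,0,0,0]
    - [1,0,-10,-36,0,0,0]

```text
clock: 31.83
tool_pos: [516.5, 41.6, 176.7]
tool_rot: [-0.466, -0.53, -0.468, 0.532]
force: [0.7, -0.1, -2.1]
gripper_width: 59.9
```

Call:
arm_command:
  motion:
    - [1,0,-10,-36,0,0,0]
    - [1,0,-10,-36,0,0,0]
    - [1,0,-10,-36,0,0,0]
    - [1,0,-10,-36,0,0,0]
    - [1,0,-10,-36,0,0,0]

```text
clock: 32.25
tool_pos: [489.6, 226.4, 176.7]
tool_rot: [-0.467, -0.529, -0.468, 0.532]
force: [0.6, -0.1, -2.8]
gripper_width: 59.5
```

Call:
arm_command:
  motion:
    - [1,0,-10,-36,0,0,0]
    - [1,0,-10,-36,0,0,0]
    - [1,0,-7,-41,0,0,0]
    - [1,0,0,0,-7,0,0]
    - [1,0,0,0,-7,0,0]

```text
clock: 32.67
tool_pos: [476.8, 342.5, 176.2]
tool_rot: [0.53, 0.466, 0.531, -0.469]
force: [0.1, -1.7, -3.4]
gripper_width: 59.9
```

Call:
arm_command:
  motion:
    - [1,0,0,0,-7,0,0]
    - [1,0,0,0,-7,0,0]
    - [1,0,0,0,-7,0,0]
    - [1,0,0,0,-7,0,0]
    - [1,0,0,0,-7,0,0]

```text
clock: 33.08
tool_pos: [477.6, 339.9, 176.2]
tool_rot: [0.645, 0.286, 0.647, -0.288]
force: [0.3, 0.2, -3.2]
gripper_width: 59.7
```

Call:
arm_command:
  motion:
    - [1,0,0,0,-7,0,0]
    - [1,0,0,0,-2.5,0,0]
    - [1,0,0,0,0,0,0]
    - [1,0,0,0,0,0,0]
    - [1,0,0,0,0,0,0]

```text
clock: 33.5
tool_pos: [478.4, 340.2, 177.6]
tool_rot: [0.666, 0.235, 0.667, -0.236]
force: [-0.9, -0.1, -3.5]
gripper_width: 59.7
```

Run:
```python
from h import *
plan(477.5,340.2,80,51.3)
```

```text
clock 33.5 pos [478.4 340.2 177.6] toolyaw 51.15 shift [97.6 -0.3 -0.6] turn about x:  -0.15 j6 [ 0.42  0.28  1.64 -0.    1.23  1.09] down [-2.1e-03 -9.0e-04 -1.0e+00]
```

Call:
arm_command:
  motion:
    - [1,20,-0.5,-0.8,-0.15,0,0]
    - [1,30,0,0,0,0,0]
    - [1,25,0,0,0,0,0]
    - [1,15,0,0,0,0,0]
    - [1,8,0,0,0,0,0]

```text
clock: 33.92
tool_pos: [476.1, 339.7, 77.8]
tool_rot: [0.666, 0.233, 0.669, -0.235]
force: [-0.4, -0.2, -2.8]
gripper_width: 59.7
```

Call:
arm_command:
  motion:
    - [1,0,0,0,0,0,0]
    - [1,0,0,0,0,0,0]
    - [1,0,0,0,0,0,0]
    - [1,0,0,0,0,0,0]
    - [1,0,0,0,0,0,0]

```text
clock: 34.33
tool_pos: [478.9, 341.0, 82.3]
tool_rot: [0.668, 0.234, 0.667, -0.233]
force: [-0.5, -0.5, -2.4]
gripper_width: 59.5
```

Call:
arm_command:
  motion:
    - [1,0,0,0,0,0,0]
    - [1,0,0,0,0,0,0]
    - [1,0,0,0,0,0,0]

```text
clock: 34.58
tool_pos: [478.2, 340.6, 81.2]
tool_rot: [0.668, 0.234, 0.667, -0.234]
force: [0.7, -0.0, -3.4]
gripper_width: 59.4
```

Run:
```python
from h import *
plan(477.5,340.2,56.9,51.3)
P=camera_params("wrist");im=capture("wrist");cv2.imwrite("pics/w21.png",im);np.save("pics/Pw21.npy",P,allow_pickle=True)
crop(cv2.convertScaleAbs(im,alpha=1.3),165,30,345,150,4.4,"pics/w21c.png")
cv2.imwrite("pics/s21.png",capture("side")[200:320,80:260].repeat(4,0).repeat(4,1))
```

```text
clock 34.58 pos [478.2 340.6  81.2] toolyaw 51.4 shift [24.3 -0.8 -0.2] turn about x:  0.1 j6 [ 0.42  0.4   1.69 -0.    1.05  1.09] down [ 5.e-04  2.e-04 -1.e+00]
```

View pics/w21c.png

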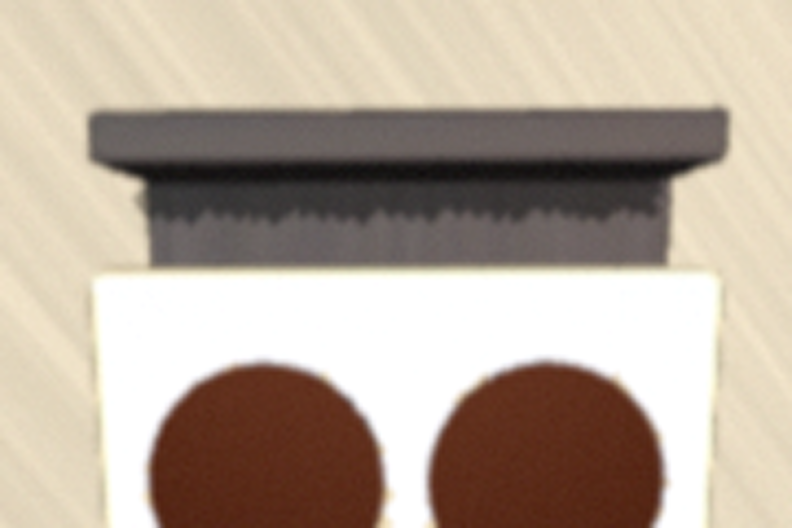

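View pics/s21.png

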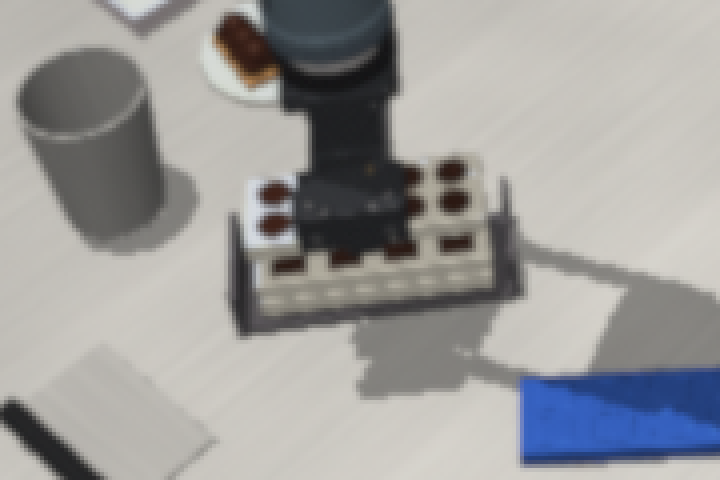

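Call:
arm_command:
  motion:
    - [1,7,-0.6,0,0,0,0]
    - [1,7,0,0,0,0,0]
    - [1,4,0,0,0,0,0]
    - [1,3,0,0,0,0,0]
    - [1,0,0,0,0,0,0]

```text
clock: 35.1
tool_pos: [476.8, 339.7, 58.6]
tool_rot: [0.667, 0.233, 0.668, -0.234]
force: [-0.3, 0.4, -2.9]
gripper_width: 59.6
```

Call:
arm_command:
  motion:
    - [1,0,0,0,0,0,0]
    - [1,0,0,0,0,0,0]
    - [1,0,0,0,0,0,0]
    - [1,0,0,0,0,0,0]

```text
clock: 35.43
tool_pos: [477.9, 340.2, 60.3]
tool_rot: [0.668, 0.234, 0.667, -0.234]
force: [-0.4, 0.7, -3.8]
gripper_width: 59.9
```

Call:
arm_command:
  motion:
    - [1,1.2,0,0,0,0,0]
    - [1,0,0,0,0,0,0]
    - [1,0,0,0,0,0,0]

```text
clock: 35.68
tool_pos: [477.6, 340.1, 58.7]
tool_rot: [0.667, 0.234, 0.667, -0.234]
force: [0.4, 0.2, -2.9]
gripper_width: 59.9
```

Call:
arm_command:
  motion:
    - [1,0.8,0,0,0,0,0]
    - [1,0,0,0,0,0,0]
    - [1,0,0,0,0,0,0]

```text
clock: 35.93
tool_pos: [477.6, 340.1, 57.8]
tool_rot: [0.667, 0.234, 0.667, -0.234]
force: [-0.3, 0.0, -2.3]
gripper_width: 59.9
```

Call:
arm_command:
  motion:
    - [1,0.7,0,0,0,0,0]
    - [1,0,0,0,0,0,0]
    - [1,0,0,0,0,0,0]

```text
clock: 36.18
tool_pos: [477.6, 340.1, 57.1]
tool_rot: [0.667, 0.234, 0.667, -0.234]
force: [-0.5, -0.4, -2.7]
gripper_width: 60.1
```

Call:
arm_command:
  motion:
    - [1,0.7,0,0,0,0,0]
    - [1,0,0,0,0,0,0]
    - [1,0,0,0,0,0,0]

```text
clock: 36.43
tool_pos: [477.7, 340.2, 56.9]
tool_rot: [0.667, 0.234, 0.667, -0.234]
force: [-1.8, -1.9, 1.9]
gripper_width: 59.2
```

Call:
arm_command:
  motion:
    - [-1,0,0,0,0,0,0]
    - [-1,0,0,0,0,0,0]
    - [-1,0,0,0,0,0,0]
    - [-1,0,0,0,0,0,0]
    - [-1,0,0,0,0,0,0]

```text
clock: 36.85
tool_pos: [477.8, 340.2, 56.6]
tool_rot: [0.667, 0.234, 0.667, -0.234]
force: [0.1, 0.7, -0.2]
gripper_width: 88.0
```

Call:
arm_command:
  motion:
    - [-1,-12,0,0,0,0,0]
    - [-1,-30,0,0,0,0,0]
    - [-1,-30,0,0,0,0,0]
    - [-1,-30,0,0,0,0,0]
    - [-1,-25,0,0,0,0,0]

```text
clock: 37.27
tool_pos: [478.1, 340.4, 186.8]
tool_rot: [0.668, 0.234, 0.667, -0.233]
force: [1.2, 0.5, 0.1]
gripper_width: 87.8
```

Call:
arm_command:
  motion:
    - [-1,0,0,0,0,0,0]
    - [-1,0,0,0,0,0,0]
    - [-1,0,0,0,0,0,0]

```text
clock: 37.52
tool_pos: [477.2, 339.9, 183.3]
tool_rot: [0.667, 0.234, 0.667, -0.234]
force: [0.8, -0.8, 0.4]
gripper_width: 88.3
```

Run:
```python
from h import *
plan(477.5,340.2,56.9,51.3)
P=camera_params("wrist");im=capture("wrist");cv2.imwrite("pics/w22.png",im);np.save("pics/Pw22.npy",P,allow_pickle=True)
crop(im,180,60,340,260,3,"pics/w22c.png")
cv2.imwrite("pics/s22.png",cv2.resize(capture("side")[200:320,80:260],None,fx=4,fy=4,interpolation=cv2.INTER_CUBIC))
```

```text
clock 37.52 pos [477.2 339.9 183.3] toolyaw 51.4 shift [1.264e+02 4.000e-01 1.000e-01] turn about x:  0.1 j6 [ 0.42  0.27  1.64 -0.    1.24  1.09] down [-4.e-04 -2.e-04 -1.e+00]
```

View pics/w22c.png

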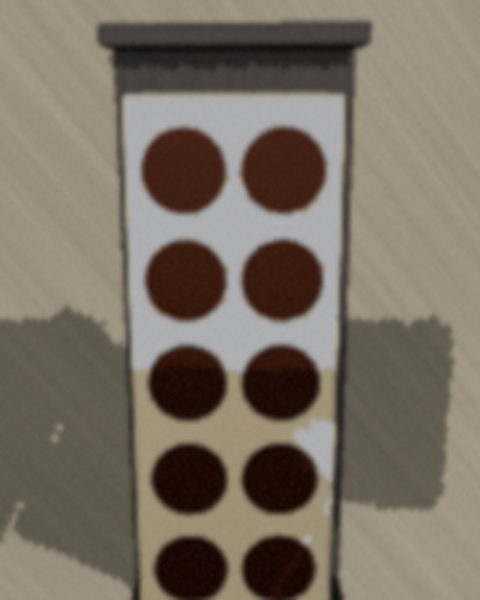

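View pics/s22.png

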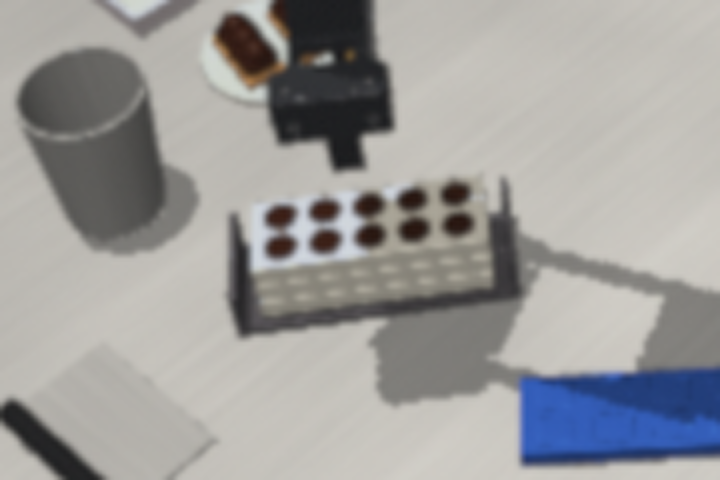

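The wrist picture shows the rounds centred between the rack's sides and end plates. The side picture shows a flush pile of three, with the gripper clear.

Run:
```python
from h import *
for n,z,l in (("12",26,[(134,95),(334,95)]),("17",44,[(128,97),(340,97)]),("22",62,[(122,94),(346,94)])):
    P=np.load(f"pics/Pw{n}.npy",allow_pickle=True).item()
    print(n,np.mean([px2w(P,*p,z) for p in un(l,(180,60),3)],0).round(1))
hand_in()
```

```text
12 [526.1 402.8  26. ]
17 [526.  402.3  44. ]
22 [525.9 402.3  62. ]
the job is handed in; nothing more can be done
```

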